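# Draw the awl from its light stand and hang it on the drop hook

## Task

First steady the swinging hook on the bench hanger so that it hangs plumb and still by itself, untouched. Then draw the awl out of its light wooden stand straight along its lean, so that the stand neither tips nor shifts from its place, and hang the awl by its ring on the hook, letting go gently so that it hangs almost still. Leave the jar, the wire spool and the hammer where they are.

Things in the scene. Friction and masses are not known exactly. Their poses are not given: they have to be found in the camera images.
- stand: Very light (about 75 g) free-standing pine stand: foot 64 x 56 x 10 mm, a short neck, on it a 36 x 36 x 55 mm block leaning 0.5 rad from vertical towards the stand's +x, with a 10 mm bore along its length. Origin: centre of the foot's underside, z up; +x points away from the robot, within 0.4 rad of straight ahead. Slides or tips at about half a newton sideways.
- bore_mouth (a point): Centre of the upper end of the bore, in the block's leaning top face, 84 mm above the bench; carried by the stand. Bore axis in the stand's frame: (sin 0.5, 0, cos 0.5), upwards.
- awl: Awl, about 90 g. Origin at the steel point, z from point to ring. Shank 8 mm thick to z = 55 mm, steel ferrule 20 mm across to 63, flat-sided wooden handle 63 to 145 mm (24 mm along x, 22 along y), then a hanging ring. Starts in the stand, shank in the bore with 1 mm clearance all round, ferrule on the block's top face, leaning as the bore or up to 0.06 rad more (it lolls forward), y parallel to the stand's.
- awl_ring (a point): Centre of the awl's ring, z = 165 mm on the awl. Ring of 5 mm round bar in the awl's y-z plane, 30 mm clear inside, 40 mm outside; the hole's axis is the awl's x.
- hanger: Fixed bench hanger. Origin on the bench plumb below the hook's pivot, z up; +x points away from the robot, within 0.3 rad of straight ahead. Wooden post 36 mm square, 418 mm high, at x = 70, y = 140 mm on a 120 x 110 mm foot; a level steel arm 16 mm wide (underside 385 mm up, a brace under its post half) runs from it to the pivot, with a fork 23 mm wide down to 359 mm there. Nothing on the -x side of the pivot.
- pivot (a point): Centre of the hook's pivot pin on the hanger, 370 mm above the bench; the pin is level, along the hanger's y, so the hook swings in the hanger's x-z plane. At joint 0 the bar of the hook runs, in hanger x and z from here (mm): (0,0) (0,-45) (12,-70) (12,-105) (4,-118) (-10,-118) (-28,-98): a J open upwards and towards the robot; a 15 mm ball sits on it at (0,-45).
- hook (a joint): Swing of the steel drop hook (60 g, 7 mm round bar) about its pivot. 0 = plumb (at rest it settles within 0.03 of that), positive = its lower end swung to the hanger's +x (away from the robot). It is swinging at the start, period about 0.6 s, amplitude up to 0.4 rad, nearly undamped: it goes on longer than the task may take.
- hook_tip (a point): Centre of the bar's free end on the hook: 28 mm to the hanger's -x of the pivot and 98 mm below it when plumb.
- hook_seat (a point): Middle of the hook's bottom (bar centreline), where the ring should hang: 118 mm below the pivot and 3 mm to the hanger's -x when plumb.
- jar: Bystander: closed jar, 72 mm across, 75 mm high, origin at its underside.
- spool: Bystander: standing steel wire spool, 60 mm across, 44 mm high, origin at its underside.
- hammer: Bystander: hammer lying on the bench, about 0.3 m long along its x, handle to -x, origin at its underside.
Mind the look-alikes: they are no part of the job. Leave any purple look-alike of the stand alone.

How it is judged:
By the outcome, as a careful person would: the job done as asked, in the order asked, and still so for the second after the job is handed in, with the robot touching nothing.
It also fails if it takes over 72 s, if anything falls off the work surface, if the arm or the gripper's body presses on something with over 40 N, if the wrist force passes 120 N, or if a joint passes its speed limit or range.

## Robot

A 6-joint arm with a two-finger parallel gripper is mounted at the origin on the work surface. World frame = base frame: x ahead of the robot, y to its left, z up, the work surface at z = 0. Lengths are in mm, angles in rad, forces in N, time in s.
With the tool pointing down it reaches from about 350 to 775 mm from the base axis. Payload 7.3 kg.
Tool frame: the origin (TCP) lies on the centre line of the jaws, within the pads' length; the fingertips stand 17 mm ahead of it and the grasp point (between the pads) lies 2 mm behind it; z points along the fingers, y is the line along which they close (so a half turn about z gives the same grasp; the last joint's range is limited). The gripper opens to 92 mm and grips with 3 to 60 N. Pads are 19 mm wide; open, the fingers measure 130 mm over their backs; the gripper's body (75 mm by 190 mm) begins 47 mm behind the grasp point.
Start: joints at [-1.37, 0.342, 1.524, -0, 1.275, -0.146], TCP at [178.465, -493.755, 243.741] pointing down, gripper open.
Joint ranges: [-2.53, 2.53], [-0.77, 2.02], [0.04, 2.7], [-1, 4.14], [0.28, 2.66], [-3.11, 3.11]. Speed limits (rad/s): [2.57, 2.57, 3.14, 3.14, 3.14, 3.14].

## Interface

Orientations are given as [roll, pitch, yaw] about the fixed x, y, z axes, in that order (R = Rz(yaw) Ry(pitch) Rx(roll)).
In Python, from plant import bot gives the robot as it stands. The module is installed in compiled form; this text tells all that it offers.
- The arm moves only by the shell command python3 -m pendant 'ROWS'. ROWS is JSON, a list of rows, each a list of 3 entries, a list of its own where there are three numbers: the shift along the world's x, y, z as a fraction of full scale, then the turn, a rotation vector about the world's x, y, z as a fraction of full scale, then the opening, from -1 (shut) to 1 (fully open), so that 0 is half open. In form: [[[tx, ty, tz], [rx, ry, rz], claw], ...]. A call has exactly 10 rows; each row shifts and turns the commanded pose from where the row before left it; what a row does not reach is not made up. Full scale, the value 1, is 30 mm for a shift and 0.12 rad for a turn. A row lasts 1/12 s, in which the tool goes at most 41.7 mm and 7.16 degrees, less where a joint would pass 70% of its speed; a pose out of reach is approached as far as the arm can. A call with a number of a shift or a turn outside -1 to 1 is refused whole. A call with a gripper value outside its range is refused whole. The fingers move at their own pace and stop on an object; the grip force is fixed at half the most. Time passes only in rows, so rows that do not move let the fingers close, or fill a call up. It gives the time, the measured TCP pose, the force, the opening and the grip force at its end, in the units of the state.
- bot.get_obs(): the state, without advancing time (a new reading comes with each control period).
- bot.capture(name): name is "scene" or "top" or "wrist"; returns the picture (480x640x3 uint8, blue, green, red); there is no depth.
- bot.camera_params(name): a dict with "fovy" (degrees; the focal length in pixels is half the picture's height over the tangent of half this angle, whatever the lens; pixels are square), "cx", "cy" (the principal point, pixels), "camera_from_world" (4x4, takes a point from world to camera coordinates). Camera axes: x right, y down, z forward; pixel columns grow to the right and rows downward; lengths in mm; the calibration is good to about 2 mm. A picture is of the moment at which its call begins: read the wrist's pose just before it. camera_params takes no time and is no camera call; for the wrist camera it gives the pose at the moment of the call.
- bot.close_job(): hands the job in; it is judged then, once.
The state is a dict: "time": time; "joint_positions": joint angles; "dq": joint speeds; "tau": joint torques, N m; "tool_pos": TCP position; "tcp_rot": TCP orientation; "contact_force": force on the tool from outside, world axes, zero at the start; "moment": the same for the moment, N m; "grip_width": finger opening in mm; "finger_force": force on a finger pad.
Only numpy, scipy, OpenCV 4.12 (cv2) and the standard library are available. Lean on these libraries where they do the work, as an engineer would, in place of code of your own. Each camera call takes 0.05 s, during which the arm holds its last target. There are 200 camera calls.

## Working session

There is one attempt and no reset: what is moved stays moved. The work goes in short steps, Python scripts to look and compute and a shell command to move; the robot and the scene stay as the last step left them, time stands still between calls to the robot, and variables do not carry over. Pictures are saved under pics/ and viewed, at most 10 in all, crops included, and the job is handed in when it is done.

```bash
mkdir -p pics
cat > h.py <<'E'
import numpy as np,cv2
from plant import bot
def P(n):
    c=bot.camera_params(n);return c
def proj(c,p):
    q=np.array(c["camera_from_world"])@np.append(p,1);f=240/np.tan(np.radians(c["fovy"])/2)
    return np.array([c["cx"]+f*q[0]/q[2],c["cy"]+f*q[1]/q[2]])
def ray(c,u,v):
    T=np.array(c["camera_from_world"]);f=240/np.tan(np.radians(c["fovy"])/2)
    d=T[:3,:3].T@np.array([(u-c["cx"])/f,(v-c["cy"])/f,1]);return -T[:3,:3].T@T[:3,3],d
def atz(c,u,v,z):
    o,d=ray(c,u,v);return o+d*(z-o[2])/d[2]
E
python3 - <<'E'
from h import *
print(bot.get_obs())
for n in("scene","top"):
    cv2.imwrite(f"pics/{n}0.png",bot.capture(n));c=P(n);print(n,c["fovy"],c["cx"],c["cy"],ray(c,c["cx"],c["cy"]))
E
```

```text
{'time': 0.0, 'joint_positions': array([-1.36999112e+00,  3.42742411e-01,  1.52502213e+00, -1.32121945e-05,
        1.27540860e+00, -1.46024322e-01]), 'dq': array([-3.19634798e-03, -3.04358161e-04,  4.77522300e-06,  3.10971070e-04,
        1.90554818e-03,  1.33690625e-03]), 'tau': array([-1.30491750e-03, -4.31244493e+01, -2.44221246e+01,  7.18543888e-02,
        5.60489588e-02, -1.29753853e-04]), 'tool_pos': array([ 178.3841508 , -493.35372256,  243.0329468 ]), 'tcp_rot': array([-3.14002715e+00, -2.17470923e-04,  3.46833219e-01]), 'contact_force': array([ 0.14437796,  0.16811817, -0.14673281]), 'moment': array([0.00329396, 0.02147974, 0.01720314]), 'finger_force': 0.0, 'grip_width': 92.20606095274366}
scene 50.40761798176609 315.745504113362 242.53059319285768 (array([993.0081683 , 751.63574197, 812.34468252]), array([-0.47131933, -0.65790386, -0.58738455]))
top 43.84565693664446 312.4596752251875 234.74073143804767 (array([ 306.49748958,  110.22180847, 1358.35032265]), array([ 0.18598527, -0.02839809, -0.98214206]))
```

View pics/scene0.png

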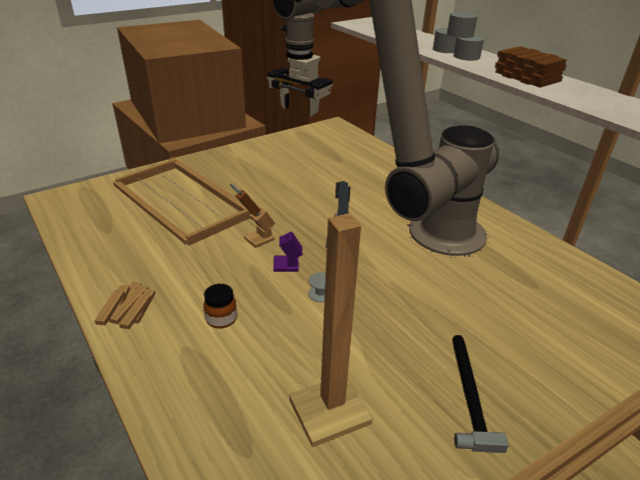

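View pics/top0.png

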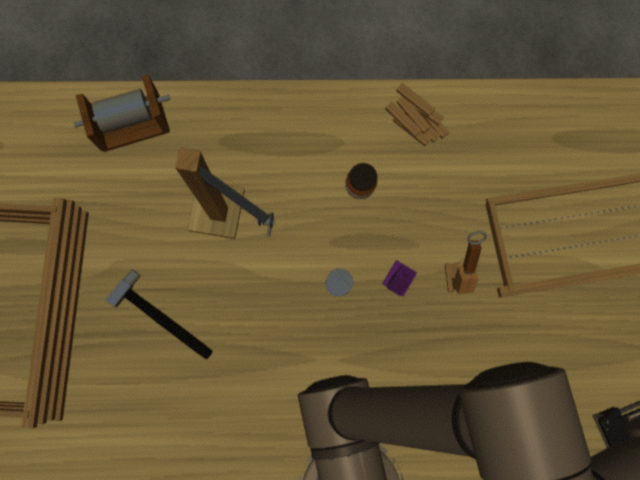

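Top view: the awl stands in the natural pine stand at about (460,277), with its ring at (477,237). The purple stand at (400,278) is empty, so it is the look-alike. The hanger's post top is at (190,158) and its fork near (266,220). I'll enlarge these to confirm.

Run:
```python
from h import *
t=cv2.imread("pics/top0.png");s=cv2.imread("pics/scene0.png")
r=lambda i,x,y,w,h,W,H:cv2.resize(i[y:y+h,x:x+w],(W,H),interpolation=cv2.INTER_CUBIC)
a=r(t,435,225,60,75,400,500) 
b=r(t,170,140,120,110,400,366)
b=np.vstack([b,np.zeros((134,400,3),np.uint8)])
cv2.imwrite("pics/crop1.png",np.hstack([a,b]))
c=P("top")
for n,u,v,z in [("ring",477,237,220),("posttop",190,158,418),("fork",266,220,385),("foot",216,212,10),("stand",460,277,10),("jar",361,178,75),("spool",340,282,44),("purple",400,278,80),("hamhead",123,288,15),("hamend",209,354,15)]:print(n,atz(c,u,v,z).round())
```

```text
ring [ 514. -245.  220.]
posttop [615. 281. 418.]
fork [517. 159. 385.]
foot [618. 293.  10.]
stand [ 459. -264.   10.]
jar [677. -38.  75.]
spool [448.  13.  44.]
purple [ 451. -114.   80.]
hamhead [445. 497.  15.]
hamend [297. 304.  15.]
```

View pics/crop1.png

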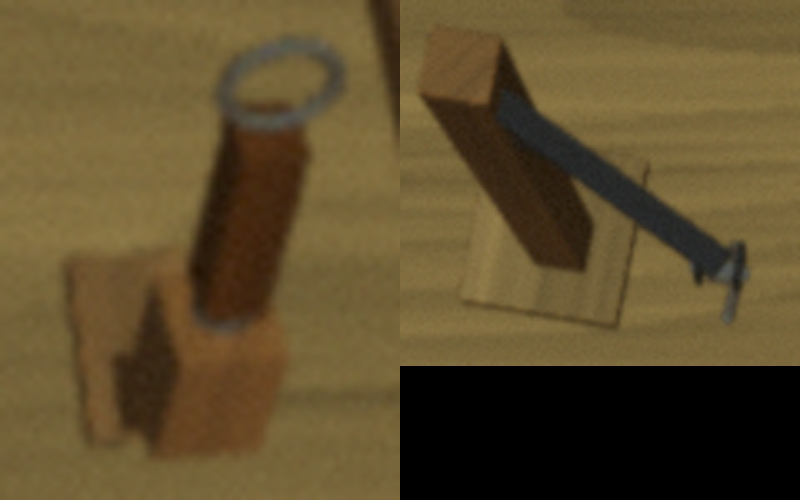

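The crop shows the pine stand with the awl (natural wood, ferrule, ring), so that is the right one. Its foot corners are at crop (65,257) and (88,445), and the ring is at (281,83). The hanger's foot and post corners are clear, so I'll fit poses to them.

Run:
```python
from h import *
from scipy.optimize import least_squares
c=P("top")
cr=lambda q,s,o:np.array(q)/s+np.array(o)-.3
H=[((52,122,418),(103,38),0)]
pts=[];px=[]
def add(p,q):pts.append(p);px.append(cr(q,10/3,(170,140)))
add((88,158,418),(30,25));add((88,122,418),(103,38));add((52,122,418),(92,105));add((52,158,418),(20,92))
add((10,195,10),(62,300));add((10,85,10),(217,327));add((130,85,10),(248,162));add((0,0,393),(325,270))
pts=np.array(pts,float);px=np.array(px)
def W(t,p):
    s,k=np.sin(t[2]),np.cos(t[2]);return np.c_[t[0]+k*p[:,0]-s*p[:,1],t[1]+s*p[:,0]+k*p[:,1],p[:,2]]
f=lambda t:(np.array([proj(c,q) for q in W(t,pts)])-px).ravel()
r=least_squares(f,[517,150,0],loss="soft_l1",x_scale=[10,10,.1]);print("hanger",r.x,r.fun.reshape(-1,2).round(1).tolist())
a=cr((281,83),20/3,(435,225));m=cr((235,312),20/3,(435,225))
R=atz(c,*a,179);M=atz(c,*m,86);d=R-M;print("ring",R,"mouth",M,"yaw",np.arctan2(d[1],d[0]),"horiz",np.hypot(*d[:2]))
for q in((65,257),(88,445)):print("foot",atz(c,*cr(q,20/3,(435,225)),10))
s=P("scene")
for p in [(W(r.x,np.array([[0,0,z]]))[0]) for z in (370,252)]:print("scene pix",proj(s,p),"top",proj(c,p))
print("scene ring",proj(s,R),proj(s,M))
```

```text
hanger [ 5.17654410e+02  1.61536781e+02 -1.95665675e-01] [[0.5, -0.7], [0.1, -0.7], [-1.3, -0.0], [-1.4, -0.1], [2.1, 5.0], [2.8, 5.5], [3.9, 5.0], [-2.9, -2.2]]
ring [ 520.756478   -257.04636659  179.        ] mouth [ 462.36488637 -265.76924167   86.        ] yaw 0.14828921661891953 horiz 59.039533554645544
foot [ 491.52570696 -230.57079108   10.        ]
foot [ 426.7622837 -234.668038    10.       ]
scene pix [342.12856089 192.72370509] top [264.99833816 221.37286442]
scene pix [338.76746209 248.10034112] top [268.28499653 234.41490229]
scene ring [234.74188846 187.35024332] [255.5510102  210.75392842]
```

```bash
A='[[0.6,1,0.4],[0,0,0.6],1]'; python3 -m pendant '[[[0.6,1,0.4],[0,0,0.5],1],[[0.6,1,0.4],[0,0,0.5],1],[[0.6,1,0.4],[0,0,0.5],1],[[0.6,1,0.4],[0,0,0.5],1],[[0.6,1,0.4],[0,0,0.5],1],[[0.6,1,0.4],[0,0,0.5],1],[[0.6,1,0.4],[0,0,0.5],1],[[0.6,1,0.4],[0,0,0.5],1],[[0.6,1,0.4],[0,0,0.5],1],[[0.6,1,0.4],[0,0,0.5],1]]'
python3 -c "
from h import *
print(bot.get_obs()['joint_positions'])
c=P('wrist');print(c['camera_from_world'],c['fovy'])"
```

```text
time: 0.93
tool_pos: [358.8, -192.0, 364.2]
tcp_rot: [-3.142, -0.0, 0.949]
contact_force: [0.6, -0.4, 0.0]
grip_width: 92.0
finger_force: 0.0
[-6.80254779e-01  4.45944094e-02  1.57057703e+00 -1.78721209e-06
  1.52650609e+00 -5.89495845e-02]
[[ 8.13063415e-01 -5.82175123e-01 -9.02477842e-05 -4.02517965e+02]
 [-5.56368990e-01 -7.77068298e-01  2.94310054e-01 -2.11764898e+01]
 [-1.71410121e-01 -2.39242527e-01 -9.55709989e-01  5.21600239e+02]
 [ 0.00000000e+00  0.00000000e+00  0.00000000e+00  1.00000000e+00]] 68.43534309601039
```

```bash
python3 -m pendant '[[[0.46,0.5,0],[0,0,0.35],1],[[0.46,0.5,0],[0,0,0.35],1],[[0.46,0.5,0],[0,0,0.35],1],[[0.46,0.5,0],[0,0,0.35],1],[[0.46,0.5,0],[0,0,0.35],1],[[0.46,0.5,0],[0,0,0.35],1],[[0.46,0.5,0],[0,0,0.35],1],[[0.46,0.5,0],[0,0,0.35],1],[[0.46,0.5,0],[0,0,0.35],1],[[0.46,0.5,0],[0,0,0.35],1]]'
python3 -m pendant '[[[0,0,0],[0.6,-0.12,0],1],[[0,0,0],[0.6,-0.12,0],1],[[0,0,0],[0.6,-0.12,0],1],[[0,0,0],[0.6,-0.12,0],1],[[0,0,0],[0.6,-0.12,0],1],[[0,0,0],[0.6,-0.12,0],1],[[0,0,0],[0.6,-0.12,0],1],[[0,0,0],[0.6,-0.12,0],1],[[0,0,0],[0.6,-0.12,0],1],[[0,0,0],[0.6,-0.12,0],1]]'
python3 - <<'E'
from h import *
print(bot.get_obs()['joint_positions'].round(3))
from scipy.optimize import least_squares
c=P("top")
cr=lambda q,s,o:np.array(q)/s+np.array(o)-.3
pts=[];px=[]
def add(p,q):pts.append(p);px.append(cr(q,10/3,(170,140)))
add((88,158,418),(30,25));add((88,122,418),(103,38));add((52,122,418),(92,105));add((52,158,418),(20,92))
add((10,195,10),(62,300));add((10,85,10),(217,327));add((130,85,10),(248,162));add((0,0,390),(328,270))
pts=np.array(pts,float);px=np.array(px);m=np.array([0]*4+[1]*3+[0])[:,None]
def W(t,p):
    s,k=np.sin(t[2]),np.cos(t[2]);p=p+m*np.array([t[3],t[4],0]);return np.c_[t[0]+k*p[:,0]-s*p[:,1],t[1]+s*p[:,0]+k*p[:,1],p[:,2]]
f=lambda t:(np.array([proj(c,q) for q in W(t,pts)])-px).ravel()
r=least_squares(f,[517,150,0,0,0],loss="soft_l1",x_scale=[10,10,.1,10,10]);print("hanger",r.x,r.fun.reshape(-1,2).round(1).tolist())
E
```

```text
time: 1.77
tool_pos: [496.9, -42.8, 363.3]
tcp_rot: [-3.141, 0.0, 1.369]
contact_force: [-0.2, -0.5, 0.1]
grip_width: 92.2
finger_force: 0.0
time: 2.6
tool_pos: [496.4, -44.0, 363.7]
tcp_rot: [-3.136, -0.738, 1.364]
contact_force: [0.4, 0.1, 0.6]
grip_width: 91.9
finger_force: 0.0
[-0.637  0.297  1.472  0.662  1.705 -0.454]
hanger [ 5.18325532e+02  1.58702226e+02 -1.81258637e-01  1.14505187e+01
  1.08754299e+01] [[1.2, 0.1], [0.9, -0.2], [-0.2, 0.5], [-0.4, 0.8], [-0.7, 0.2], [0.1, 0.1], [0.5, -0.4], [-2.0, -2.3]]
```

```bash
python3 -m pendant '[[[0,0,-0.13],[0.69,-0.14,0],1],[[0,0,-0.13],[0.69,-0.14,0],1],[[0,0,-0.13],[0.69,-0.14,0],1],[[0,0,-0.13],[0.69,-0.14,0],1],[[0,0,-0.13],[0.69,-0.14,0],1],[[0,0,-0.13],[0.69,-0.14,0],1],[[0,0,-0.13],[0.69,-0.14,0],1],[[0,0,-0.13],[0.69,-0.14,0],1],[[0,0,-0.13],[0.69,-0.14,0],1],[[0,0,-0.13],[0.69,-0.14,0],1]]'
python3 - <<'E'
from h import *
o=bot.get_obs();print(o['joint_positions'].round(3))
ims=[]
for i in range(6):
    c=P("wrist");ims.append(bot.capture("wrist"))
np.save("w1.npy",np.array(ims));print(c["camera_from_world"],proj(c,[518.3,158.7,370]),proj(c,[518.3,158.7,252]))
cv2.imwrite("pics/w1.png",np.vstack([np.hstack([cv2.resize(i,(266,200)) for i in ims[:3]]),np.hstack([cv2.resize(i,(266,200)) for i in ims[3:]])]))
E
```

```text
time: 3.43
tool_pos: [496.5, -44.2, 324.3]
tcp_rot: [-0.37, -1.558, -1.4]
contact_force: [-0.0, 0.6, -0.6]
grip_width: 91.9
finger_force: 0.0
[-0.799  0.664  1.691  1.13   1.991 -0.871]
[[ 9.80412052e-01 -1.96925573e-01 -3.53924645e-03 -4.93778538e+02]
 [-6.02096350e-02 -2.82553034e-01 -9.57360216e-01  3.63370662e+02]
 [ 1.87528684e-01  9.38820591e-01 -2.88875217e-01  1.99151172e+02]
 [ 0.00000000e+00  0.00000000e+00  0.00000000e+00  1.00000000e+00]] [298.68090871 181.48764894] [300.81226756 294.88755562]
```

View pics/w1.png

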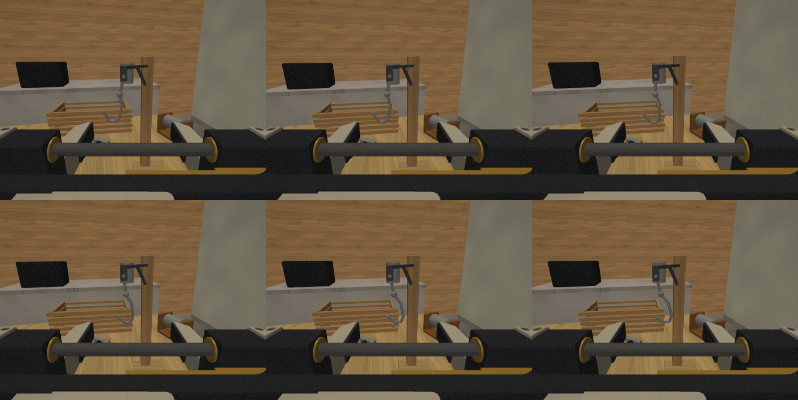

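The wrist view looks along the hook's swing plane. The fork is near (302,175), with the predicted pivot at (299,181), and the J hangs below it, open to the left (-x). I'll enlarge it.

Run:
```python
from h import *
w=np.load("w1.npy")
cv2.imwrite("pics/w2.png",np.hstack([cv2.resize(w[i][135:315,235:355],(400,600),interpolation=cv2.INTER_CUBIC) for i in (0,4)]))
```

```text
(no output)
```

View pics/w2.png

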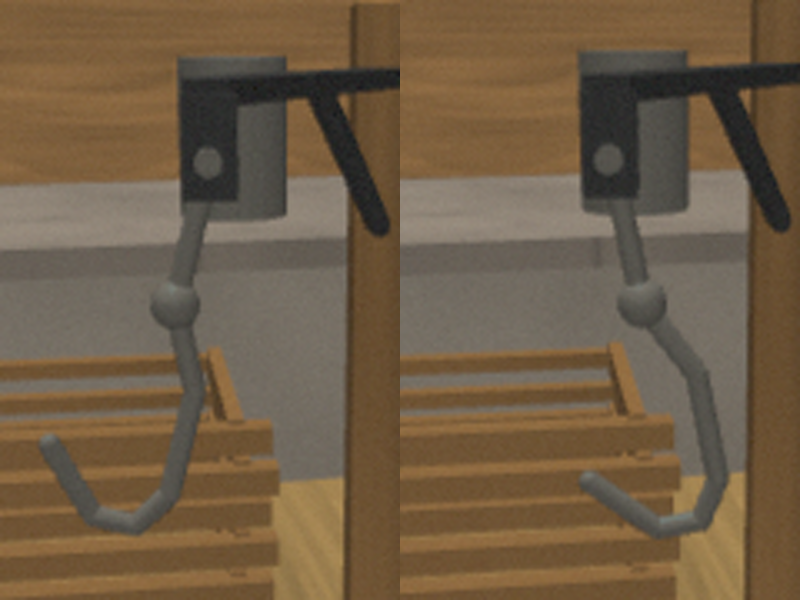

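Pin at crop (208,161), which is pixel (297.4,183.3) and within 2 mm of my pivot estimate. The ball swings about ±0.25 rad. I'll advance with the jaws straddling the ball and close along the swing direction.

```bash
python3 -m pendant '[[[0.07,0.67,0.02],[0,0,0],1],[[0.07,0.67,0.02],[0,0,0],1],[[0.07,0.67,0.02],[0,0,0],1],[[0.07,0.67,0.02],[0,0,0],1],[[0.07,0.67,0.02],[0,0,0],1],[[0.07,0.67,0.02],[0,0,0],1],[[0.07,0.67,0.02],[0,0,0],1],[[0.07,0.67,0.02],[0,0,0],1],[[0.07,0.67,0.02],[0,0,0],1],[[0.07,0.67,0.02],[0,0,0],1]]'
python3 -m pendant '[[[0,0,0],[0,0,0],0.2],[[0,0,0],[0,0,0],0],[[0,0,0],[0,0,0],-0.2],[[0,0,0],[0,0,0],-0.4],[[0,0,0],[0,0,0],-0.5],[[0,0,0],[0,0,0],-0.6],[[0,0,0],[0,0,0],-0.7],[[0,0,0],[0,0,0],-0.8],[[0,0,0],[0,0,0],-0.8],[[0,0,0],[0,0,0],-0.8]]'
python3 - <<'E'
from h import *
c=P("wrist");im=bot.capture("wrist");print(c["cx"],c["cy"],c["fovy"])
o=bot.get_obs();t=o['tool_pos'];print(o['joint_positions'].round(2),t,proj(c,t),proj(c,[517.5,159,370]))
cv2.imwrite("pics/w3.png",im)
E
```

```text
time: 4.57
tool_pos: [517.4, 158.4, 332.1]
tcp_rot: [-0.119, -1.564, -1.65]
contact_force: [0.1, 0.4, 0.1]
grip_width: 91.4
finger_force: 0.0
time: 5.4
tool_pos: [517.5, 157.1, 330.7]
tcp_rot: [-0.511, -1.561, -1.259]
contact_force: [-0.0, 0.2, -0.8]
grip_width: 29.9
finger_force: 0.0
317.65078624681297 251.2464757263677 68.43534309601039
[-0.45  0.56  1.9   1.38  1.74 -0.9 ] [517.55147273 157.15812025 330.6824141 ] [319.07527838 329.05359159] [317.76162438 242.86729108]
```

View pics/w3.png

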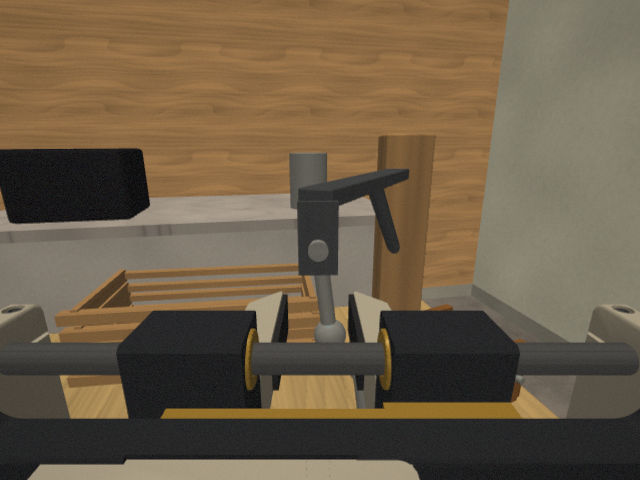

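Ball at (330,333), between the pads at about (275,340) and (365,340). The pivot (318,250) is centred on the TCP column. I'll lower 6 mm and finish closing.

```bash
python3 -m pendant '[[[0,0,-0.1],[0,0,0],-0.6],[[0,0,-0.1],[0,0,0],-0.65],[[0,0,0],[0,0,0],-0.7],[[0,0,0],[0,0,0],-0.75],[[0,0,0],[0,0,0],-1],[[0,0,0],[0,0,0],-1],[[0,0,0],[0,0,0],-1],[[0,0,0],[0,0,0],-1],[[0,0,0],[0,0,0],-1],[[0,0,0],[0,0,0],-1]]'
python3 - <<'E'
from h import *
o=bot.get_obs();print(o['contact_force'],o['finger_force'],o['grip_width'])
cv2.imwrite("pics/w4.png",bot.capture("wrist"))
E
```

```text
time: 6.28
tool_pos: [517.3, 157.4, 324.2]
tcp_rot: [-0.641, -1.562, -1.127]
contact_force: [-4.4, -0.2, -8.9]
grip_width: 12.8
finger_force: 29.1
[-4.41739169 -0.23173324 -8.91577138] 29.087055106647313 12.790894141004152
```

```bash
python3 -m pendant '[[[0,0,0],[0,0,0],-0.7],[[0,0,0],[0,0,0],-0.4],[[0,0,0],[0,0,0],0],[[0,0,0],[0,0,0],0.3],[[0,0,0],[0,0,0],0.3],[[-0.03,-0.3,0],[0,0,0],0.3],[[-0.07,-0.7,0],[0,0,0],0.3],[[-0.1,-1,0],[0,0,0],0.3],[[-0.1,-1,0],[0,0,0],0.3],[[-0.1,-1,0],[0,0,0],0.3]]'
cat > sw.py <<'E'
from h import *
import sys
from scipy.optimize import least_squares
# burst: track the ball, fit sinusoid
n=int(sys.argv[1]);ims=[];ts=[]
for i in range(n):
    ts.append(bot.get_obs()['time']);c=P("wrist");ims.append(bot.capture("wrist"))
np.save("burst.npy",np.array(ims))
piv=proj(c,[517.5,159,370]);ball=proj(c,[517.5,159,325]);s=np.linalg.norm(ball-piv)/45
g=[cv2.GaussianBlur(cv2.cvtColor(i,6),(0,0),.8) for i in ims]
R=int(10*s);bx,by=ball.astype(int);x0,y0=bx-R-int(22*s),by-R-int(9*s)
win=[i[y0:by+R+int(9*s),x0:bx+R+int(22*s)] for i in g]
# template: hough-located ball in first frame
T=g[0];h=cv2.HoughCircles(win[0],3,1,50,param1=80,param2=8,minRadius=int(6.3*s),maxRadius=int(9*s));print("hough",h[0][:2]+[x0,y0,0],"pred",ball,"s",s)
hx,hy=h[0][0][:2].astype(int);q=int(8*s);tm=win[0][hy-q:hy+q+1,hx-q:hx+q+1]
xs=[]
for w in win:
    m=cv2.matchTemplate(w,tm,cv2.TM_CCOEFF_NORMED);_,v,_,(a,b)=cv2.minMaxLoc(m);a=min(max(a,1),m.shape[1]-2);l,mm,r=m[b,a-1:a+2];xs.append(a+.5*(l-r)/(l-2*mm+r)+q+x0)
xs=np.array(xs);ts=np.array(ts)
f=lambda p:p[0]+p[1]*np.sin(2*np.pi*ts/p[3])+p[2]*np.cos(2*np.pi*ts/p[3])-xs
r=min((least_squares(f,[xs.mean(),1,1,P0]) for P0 in(.55,.6,.65)),key=lambda r:r.cost)
print(xs.round(1),"mean",r.x[0],"piv",piv,"amp rad",np.hypot(*r.x[1:3])/s/45,"T",r.x[3],"rms",np.sqrt(np.mean(r.fun**2)))
E
python3 sw.py 16
```

```text
time: 7.17
tool_pos: [505.1, 35.5, 325.1]
tcp_rot: [-0.434, -1.561, -1.335]
contact_force: [-0.0, -0.5, -0.9]
grip_width: 59.4
finger_force: 0.0
hough [[301.5        250.5         10.39999962]] pred [302.88265644 250.9180662 ] s 1.2976414084494814
[300.9 298.1 298.  298.8 299.5 299.9 300.5 300.8 301.  301.5 301.2 301.2
 301.  300.9 300.7 300.6] mean 300.2750829327546 piv [301.89405198 192.53257192] amp rad 0.02191511007338086 T 0.8217391623000193 rms 0.5768741226288088
```

```bash
python3 sw.py 26
python3 - <<'E'
from h import *
b=np.load("burst.npy");cv2.imwrite("pics/w5.png",np.hstack([cv2.resize(b[i][160:360,250:380],(390,600),interpolation=cv2.INTER_CUBIC) for i in(0,6)]))
E
```

```text
hough [[301.5        250.5          9.30000019]] pred [302.67806057 250.7614909 ] s 1.296519290242573
[300.9 300.9 300.9 301.  301.1 301.2 301.3 301.2 301.2 301.1 301.  300.9
 300.9 300.9 300.9 301.  301.1 301.2 301.2 301.2 301.2 301.2 301.  301.
 300.9 300.9] mean 301.04906610795456 piv [301.67845594 192.42668665] amp rad 0.0032127552990963175 T 0.6061065783099109 rms 0.03147660396415712
```

View pics/w5.png

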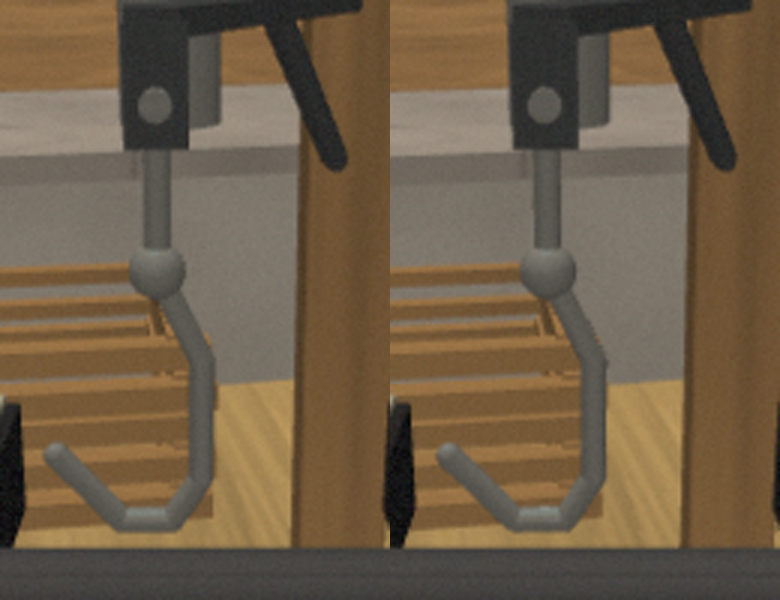

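The hook hangs plumb under the pin (crop 155,104 to ball 157,272) with a swing of only 0.003 rad. Next I'll turn the tool back down and go to the stand, fitting the kinematics as I go.

```bash
python3 -m pendant '[[[-0.2,-0.6,0],[-0.9,0.18,0],1],[[-0.2,-0.6,0],[-0.9,0.18,0],1],[[-0.2,-0.6,0],[-0.9,0.18,0],1],[[-0.2,-0.6,0],[-0.9,0.18,0],1],[[-0.2,-0.6,0],[-0.9,0.18,0],1],[[-0.2,-0.6,0],[-0.9,0.18,0],1],[[-0.2,-0.6,0],[-0.9,0.18,0],1],[[-0.2,-0.6,0],[-0.9,0.18,0],1],[[-0.2,-0.6,0],[-0.9,0.18,0],1],[[-0.2,-0.6,0],[-0.9,0.18,0],1]]'
python3 -m pendant '[[[0,-0.3,0],[-0.96,0.19,0],1],[[0,-0.3,0],[-0.96,0.19,0],1],[[0,-0.3,0],[-0.96,0.19,0],1],[[0,-0.3,0],[-0.96,0.19,0],1],[[0,-0.3,0],[0,0,-1],1],[[0,-0.3,0],[0,0,-1],1],[[0,-0.3,0],[0,0,-1],1],[[0,-0.3,0],[0,0,-1],1],[[0,-0.3,0],[0,0,-1],1],[[0,-0.3,0],[0,0,-1],1]]'
python3 - <<'E'
from h import *
from scipy.spatial.transform import Rotation as Ro
o=bot.get_obs();print(o['joint_positions'].round(3))
print(Ro.from_euler('xyz',o['tcp_rot']).as_matrix().round(3))
E
```

```text
time: 10.1
tool_pos: [445.1, -144.1, 325.4]
tcp_rot: [-3.142, -0.472, 1.368]
contact_force: [-0.2, 0.0, -0.1]
grip_width: 91.8
finger_force: 0.0
time: 10.93
tool_pos: [445.3, -232.9, 324.6]
tcp_rot: [3.14, -0.008, 0.643]
contact_force: [-0.1, -0.0, -0.5]
grip_width: 91.8
finger_force: 0.0
[-0.639  0.246  1.436  0.007  1.457  0.288]
[[ 0.8    0.6    0.007]
 [ 0.6   -0.8    0.004]
 [ 0.008  0.001 -1.   ]]
```

```bash
python3 -m pendant '[[[-0.06,-0.12,-0.2],[0,0,-0.9],1],[[-0.06,-0.12,-0.2],[0,0,-0.9],1],[[-0.06,-0.12,-0.2],[0,0,-0.9],1],[[-0.06,-0.12,-0.2],[0,0,-0.9],1],[[-0.06,-0.12,-0.2],[0,0,-0.9],1],[[-0.06,-0.12,-0.2],[0.08,-0.87,0],1],[[-0.06,-0.12,-0.2],[0.08,-0.87,0],1],[[-0.06,-0.12,-0.2],[0.08,-0.87,0],1],[[-0.06,-0.12,-0.2],[0.08,-0.87,0],1],[[-0.06,-0.12,-0.2],[0.08,-0.87,0],1]]'
python3 - <<'E'
from h import *
from scipy.spatial.transform import Rotation as Ro
from scipy.optimize import least_squares
o=bot.get_obs();q=o['joint_positions'];print(q.round(3))
c=P("wrist");im=bot.capture("wrist");cv2.imwrite("pics/w6.png",im);np.save("cw6.npy",np.array(c["camera_from_world"]))
print(Ro.from_euler('xyz',o['tcp_rot']).as_matrix().round(3))
for p in([521,-257,179],[462,-266,86],o['tool_pos']):print(proj(c,p))
D=[([-1.36999,.34274,1.52502,0,1.27541,-.146],[178.4,-493.4,243.0]),([-.68025,.04459,1.57058,0,1.52651,-.059],[358.8,-192,364.2]),([-.637,.297,1.472,.662,1.705,-.454],[496.4,-44,363.7]),([-.799,.664,1.691,1.13,1.991,-.871],[496.5,-44.2,324.3]),([-.45,.56,1.9,1.38,1.74,-.9],[517.5,157.1,330.7]),([-.639,.246,1.436,.007,1.457,.288],[445.3,-232.9,324.6]),(q,o['tool_pos'])]
def fk(p,q):
    a1,d1,a2,a3,d4,L=p
    A=Ro.from_euler('ZY',[q[0],q[1]]);B=A*Ro.from_euler('Y',q[2]);C=B*Ro.from_euler('ZY',[q[3],q[4]])
    return Ro.from_euler('z',q[0]).apply([a1,0,0])+[0,0,d1]+A.apply([0,0,a2])+B.apply([a3,0,d4])+C.apply([0,0,L]),C
r=least_squares(lambda p:np.concatenate([fk(p,q)[0]-t for q,t in D]),[0,300,400,0,400,200])
print(r.x,np.abs(r.fun).max());np.save("kin.npy",r.x)
# hang pose feasibility, tool pitch b below horizontal, no roll
a1,d1,a2,a3,d4,L=r.x
for b in(0,.2,.35,.52,.7):
  for R,z in((541,180),(460,180)):
    f=lambda v:np.r_[(fk(r.x,[0,v[0],v[1],0,v[2],0])[0]-[R,0,z])[[0,2]]/100,v.sum()-np.pi/2-b]
    s=least_squares(f,[.8,1.6,.6]);print(b,R,s.x.round(2),s.cost.round(4))
E
```

```text
time: 11.77
tool_pos: [427.3, -269.0, 265.3]
tcp_rot: [3.126, -0.537, 0.112]
contact_force: [1.5, 1.4, -1.0]
grip_width: 91.9
finger_force: 0.0
[-0.996  0.119  1.885  0.587  0.952  0.164]
[[ 0.854  0.104  0.51 ]
 [ 0.096 -0.994  0.042]
 [ 0.512  0.013 -0.859]]
[314.73030454 201.84296894]
[317.04977131 295.78197064]
[320.13279332 328.2979142 ]
[-117.76501754  172.55681072  646.32558036   33.87904596  470.83405022
  389.41925293] 70.86290687729672
0 541 [ 0.85  2.7  -1.97] 0.0
0 460 [ 1.2   2.94 -2.57] 0.0
0.2 541 [ 0.54  2.65 -1.42] 0.0
0.2 460 [ 0.65  2.85 -1.72] 0.0
0.35 541 [ 0.35  2.57 -1.  ] 0.0
0.35 460 [ 0.32  2.73 -1.13] 0.0
0.52 541 [ 0.2   2.45 -0.56] 0.0
0.52 460 [ 0.11  2.59 -0.62] 0.0
0.7 541 [ 0.13  2.31 -0.17] 0.0
0.7 460 [ 0.02  2.45 -0.19] 0.0
```

View pics/w6.png

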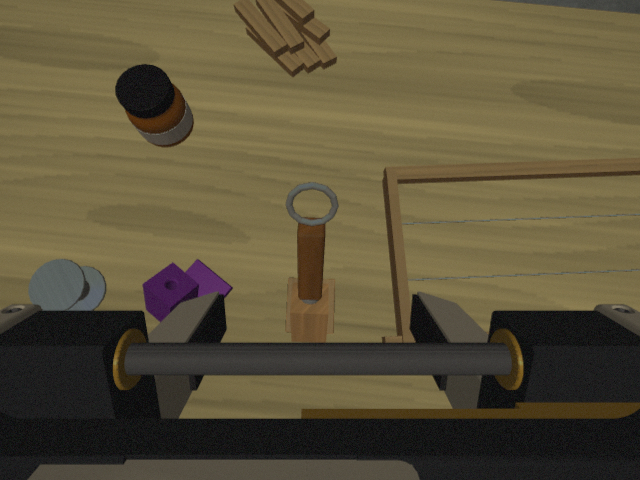

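Wrist view: the awl's ring is centred at (312,204) and the ferrule/mouth at (310,299), matching the predictions within 3 px. The purple stand at (185,290) is well aside. I'll refine the kinematic model with lateral offsets and triangulate.

```bash
cat > kin.py <<'E'
from h import *
from scipy.spatial.transform import Rotation as Ro
from scipy.optimize import least_squares
D=[([-1.36999,.34274,1.52502,0,1.27541,-.146],[178.4,-493.4,243.0]),([-.68025,.04459,1.57058,0,1.52651,-.059],[358.8,-192,364.2]),([-.637,.297,1.472,.662,1.705,-.454],[496.4,-44,363.7]),([-.799,.664,1.691,1.13,1.991,-.871],[496.5,-44.2,324.3]),([-.45,.56,1.9,1.38,1.74,-.9],[517.5,157.1,330.7]),([-.639,.246,1.436,.007,1.457,.288],[445.3,-232.9,324.6]),([-0.996,0.119,1.885,0.587,0.952,0.164],[427.3,-269,265.3])]
def fk(p,q):
    a1,d1,a2,a3,d4,L,b,e,f=p
    A=Ro.from_euler('ZY',[q[0],q[1]]);B=A*Ro.from_euler('Y',q[2]);F=B*Ro.from_euler('Z',q[3]);C=F*Ro.from_euler('Y',q[4])
    return Ro.from_euler('z',q[0]).apply([a1,b,0])+[0,0,d1]+A.apply([0,0,a2])+B.apply([a3,0,d4])+F.apply([0,e,0])+C.apply([f,0,L]),C
r=least_squares(lambda p:np.concatenate([fk(p,q)[0]-t for q,t in D]),[0,300,400,0,400,200,30,30,0]);K=r.x
if __name__=="__main__":
    print(r.x.round(1),r.fun.reshape(-1,3).round(1).tolist())
    for b in(.2,.35,.52,.7,.9):
      d=Ro.from_euler('z',-.19).apply([np.cos(b),0,-np.sin(b)])
      for T in([512,162,172],[430,170,172]):
        best=None
        for j4 in(0,.5,3.1):
          f=lambda v:np.r_[(fk(K,v)[0]-T)/100,fk(K,v)[1].apply([0,0,1])-d]
          s=least_squares(f,[0,.6,1.8,j4,.6],bounds=([-2.53,-.77,.04,-1,.28],[2.53,2.02,2.7,4.14,2.66]));print(b,T[0],s.x.round(2),s.cost.round(5))
E
python3 kin.py
python3 - <<'E'
from h import *
c=P("wrist");c["camera_from_world"]=np.load("cw6.npy");t=P("top")
def tri(L):
    A=0;b=0
    for c,u in L:
        o,d=ray(c,*u);d=d/np.linalg.norm(d);M=np.eye(3)-np.outer(d,d);A=A+M;b=b+M@o
    x=np.linalg.solve(A,b);return x,[proj(c,x)-u for c,u in L]
print("ring",tri([(c,(312,204)),(t,(476.9,237.2))]))
print("mouth",tri([(c,(310,299)),(t,(469.2,272.2))]))
E
```

```text
[-8.000e-01  2.228e+02  5.048e+02  4.510e+01  3.800e+02  3.009e+02
  7.560e+01  9.000e-01 -4.000e-01] [[0.1, 0.1, -0.1], [0.1, 0.1, -0.1], [-0.0, -0.2, 0.3], [0.2, -0.6, -0.4], [-0.3, 0.8, 0.3], [-0.3, 0.2, -0.2], [-0.1, -0.5, 0.1]]
0.2 512 [ 0.29  0.24  2.1  -1.    0.28] 0.23602
0.2 512 [ 0.29  0.24  2.1  -1.    0.28] 0.23602
0.2 512 [0.53 0.68 2.38 3.88 1.31] 0.0
0.2 430 [ 0.4   0.14  2.22 -1.    0.37] 0.25595
0.2 430 [ 0.4   0.14  2.22 -1.    0.37] 0.25595
0.2 430 [0.73 0.7  2.5  4.05 1.41] 0.0
0.35 512 [ 0.29  0.25  2.1  -1.    0.28] 0.14952
0.35 512 [ 0.29  0.25  2.1  -1.    0.28] 0.14952
0.35 512 [0.5  0.54 2.35 3.92 1.03] 0.0
0.35 430 [ 0.43  0.15  2.2  -1.    0.4 ] 0.16555
0.35 430 [ 0.43  0.15  2.2  -1.    0.4 ] 0.16555
0.35 430 [0.69 0.53 2.48 4.07 1.14] 0.0
0.52 512 [ 0.31  0.26  2.08 -1.    0.32] 0.07391
0.52 512 [ 0.31  0.26  2.08 -1.    0.32] 0.07391
0.52 512 [0.46 0.41 2.29 4.05 0.73] 0.0
0.52 430 [ 0.43  0.16  2.2  -1.    0.42] 0.08526
0.52 430 [ 0.43  0.16  2.2  -1.    0.42] 0.08526
0.52 430 [0.62 0.37 2.43 4.14 0.84] 6e-05
0.7 512 [ 0.33  0.27  2.07 -1.    0.35] 0.02191
0.7 512 [ 0.33  0.27  2.07 -1.    0.35] 0.02191
0.7 512 [0.38 0.33 2.24 4.14 0.47] 0.00193
0.7 430 [ 0.44  0.17  2.2  -1.    0.42] 0.0283
0.7 430 [ 0.44  0.17  2.2  -1.    0.42] 0.0283
0.7 430 [0.5  0.25 2.4  4.14 0.56] 0.00356
0.9 512 [ 0.34  0.28  2.07 -1.    0.37] 8e-05
0.9 512 [ 0.34  0.28  2.07 -1.    0.37] 8e-05
0.9 512 [0.29 0.28 2.22 4.14 0.28] 0.01714
0.9 430 [ 0.44  0.17  2.2  -1.    0.42] 0.00086
0.9 430 [ 0.44  0.17  2.2  -1.    0.42] 0.00086
0.9 430 [0.36 0.17 2.37 4.14 0.28] 0.01758
ring (array([ 519.24050055, -255.78102037,  181.30540435]), [array([ 0.85615253, -1.26790462]), array([-0.2813031,  0.4866761])])
mouth (array([ 457.90722176, -259.79223784,  100.5377043 ]), [array([ 0.06397491, -1.30041216]), array([0.05250816, 0.55611612])])
```

```bash
cat > plan.py <<'E'
from kin import *
def pose(psi,lam,phi):
    sx=np.array([np.cos(psi),np.sin(psi),0]);sy=np.array([-sx[1],sx[0],0]);z=np.array([0,0,1.])
    n=np.sin(lam)*sx+np.cos(lam)*z;ax=np.cos(lam)*sx-np.sin(lam)*z;u=np.cos(phi)*sy-np.sin(phi)*n
    return Ro.from_matrix(np.c_[np.cross(ax,u),ax,u]),n,ax
def ik(T,u,q0):
    f=lambda v:np.r_[(fk(K,v)[0]-T)/100,fk(K,v)[1].apply([0,0,1])-u]
    s=least_squares(f,q0,bounds=([-2.53,-.77,.04,-1,.28],[2.53,2.02,2.7,4.14,2.66]));return s.x,s.cost
def delta(R1):
    o=bot.get_obs();return ((R1*Ro.from_euler('xyz',o['tcp_rot']).inv()).as_rotvec()/.12).round(2),o['tool_pos']
E
python3 - <<'E'
from plan import *
c=P("wrist");c["camera_from_world"]=np.load("cw6.npy");t=P("top")
ring=np.array([519.2,-255.8,180])
for v in(297,301):
    m=atz(c,310,v,86);d=ring-m;print("m",m,np.hypot(*d[:2]),np.arctan2(d[1],d[0]))
for psi in(.08,.12):
  for phi in(.3,.52,.7):
    R,n,ax=pose(psi,.5,phi);T=ring-73*n;u=R.apply([0,0,1])
    for s in(0,120):print(psi,phi,s,(T-s*u).round(),*[np.round(x,3) for x in ik(T-s*u,u,[-.9,.5,1.8,1.0,1.3])])
for phi in(.3,.52):
    R,n,ax=pose(-.19,0,phi);u=R.apply([0,0,1])
    for T in([515,160,168],[450,172,190]):print("hang",phi,*[np.round(x,3) for x in ik(T,u,[-.5,.5,1.8,1.0,1.3])])
E
```

```text
m [ 460.11687368 -259.36936717   86.        ] 59.190845554622356 0.06033929677415698
m [ 456.3059033  -259.78869095   86.        ] 63.02044950078809 0.06333434345652789
0.08 0.3 0 [ 484. -259.  116.] [-0.877  1.16   0.938  0.583  2.233] 0.0
0.08 0.3 120 [ 510. -372.  147.] [-0.937  1.392  0.293  0.817  2.59 ] 0.0
0.08 0.52 0 [ 484. -259.  116.] [-0.827  1.091  0.938  0.43   2.155] 0.0
0.08 0.52 120 [ 521. -360.  168.] [-0.875  1.305  0.294  0.589  2.556] 0.0
0.08 0.7 0 [ 484. -259.  116.] [-0.779  1.031  0.959  0.308  2.075] 0.0
0.08 0.7 120 [ 529. -347.  184.] [-0.817  1.215  0.354  0.396  2.484] 0.0
0.12 0.3 0 [ 484. -260.  116.] [-0.865  1.174  0.905  0.562  2.263] 0.0
0.12 0.3 120 [ 515. -372.  147.] [-0.921  1.441  0.179  0.873  2.651] 0.0
0.12 0.52 0 [ 484. -260.  116.] [-0.815  1.103  0.91   0.406  2.18 ] 0.0
0.12 0.52 120 [ 525. -360.  168.] [-0.859  1.346  0.201  0.603  2.612] 0.0
0.12 0.7 0 [ 484. -260.  116.] [-0.768  1.041  0.936  0.284  2.095] 0.0
0.12 0.7 120 [ 532. -347.  184.] [-0.802  1.243  0.291  0.383  2.526] 0.0
hang 0.3 [-0.419  0.696  1.934  1.226  1.419] 0.0
hang 0.3 [-0.458  0.592  2.107  1.203  1.411] 0.0
hang 0.52 [-0.365  0.574  1.914  1.112  1.263] 0.0
hang 0.52 [-0.394  0.454  2.077  1.103  1.26 ] 0.0
```

Run:
```python
from plan import *
R,n,ax=pose(.065,.5,.6);u=R.apply([0,0,1]);T=np.array([519.2,-255.8,180])-73*n
print(T,u,T-90*u);d,p=delta(R);print(d,np.linalg.norm(d),p)
q=bot.get_obs()['joint_positions']
a=[Ro.from_euler('xyz',bot.get_obs()['tcp_rot'])]
C0=fk(K,q[:5])[1];print("j6 now",q[5],(C0.inv()*a[0]).as_euler('ZYX'))
v,_=ik(T-90*u,u,[-.9,1.2,.5,.5,2.4]);print(v,(fk(K,v)[1].inv()*R).as_euler('ZYX'))
for s in np.linspace(0,1,8):
    Rs=Ro.from_rotvec(d*.12*s)*a[0];Ts=p+s*(np.r_[515,-335,265]-p);print(s,*[np.round(x,2) for x in ik(Ts,Rs.apply([0,0,1]),q[:5])],Rs.apply([0,0,1]).round(2))
```

```text
[ 484.27584307 -258.07327263  115.93647298] [-0.32374141  0.80600933 -0.49552039] [ 513.41256975 -330.61411264  160.53330793]
[ 5.84  1.01 11.38] 12.830826162020902 [ 425.30197807 -267.93511732  262.0905889 ]
j6 now 0.14898770537794265 [1.71978403e+00 4.44089210e-16 1.11022302e-16]
[-0.84515622  1.1801737   0.55128552  0.44109515  2.38618634] [ 1.09128341e+00 -7.99360578e-15 -1.73971948e-13]
0.0 [-1.    0.12  1.9   0.6   0.95] 0.0 [ 0.51  0.05 -0.86]
0.14285714285714285 [-1.03  0.24  1.75  0.6   1.18] 0.0 [ 0.47  0.23 -0.85]
0.2857142857142857 [-1.03  0.37  1.58  0.58  1.4 ] 0.0 [ 0.39  0.4  -0.83]
0.42857142857142855 [-1.01  0.51  1.39  0.56  1.61] 0.0 [ 0.29  0.55 -0.79]
0.5714285714285714 [-0.98  0.65  1.18  0.54  1.84] 0.0 [ 0.16  0.67 -0.73]
0.7142857142857142 [-0.94  0.79  0.96  0.53  2.07] 0.0 [ 0.01  0.75 -0.66]
0.8571428571428571 [-0.9   0.95  0.7   0.53  2.31] 0.0 [-0.16  0.8  -0.58]
1.0 [-0.85  1.13  0.38  0.58  2.58] 0.0 [-0.32  0.81 -0.5 ]
```

```bash
python3 -m pendant '[[[0.15,-0.11,0],[0.29,0.05,0.57],1],[[0.15,-0.11,0],[0.29,0.05,0.57],1],[[0.15,-0.11,0],[0.29,0.05,0.57],1],[[0.15,-0.11,0],[0.29,0.05,0.57],1],[[0.15,-0.11,0],[0.29,0.05,0.57],1],[[0.15,-0.11,0],[0.29,0.05,0.57],1],[[0.15,-0.11,0],[0.29,0.05,0.57],1],[[0.15,-0.11,0],[0.29,0.05,0.57],1],[[0.15,-0.11,0],[0.29,0.05,0.57],1],[[0.15,-0.11,0],[0.29,0.05,0.57],1]]'
python3 -m pendant '[[[0.15,-0.11,0],[0.29,0.05,0.57],1],[[0.15,-0.11,0],[0.29,0.05,0.57],1],[[0.15,-0.11,0],[0.29,0.05,0.57],1],[[0.15,-0.11,0],[0.29,0.05,0.57],1],[[0.15,-0.11,0],[0.29,0.05,0.57],1],[[0.15,-0.11,0],[0.29,0.05,0.57],1],[[0.15,-0.11,0],[0.29,0.05,0.57],1],[[0.15,-0.11,0],[0.29,0.05,0.57],1],[[0.15,-0.11,0],[0.29,0.05,0.57],1],[[0.15,-0.11,0],[0.29,0.05,0.57],1]]'
python3 -m pendant '[[[0,0,-0.34],[0,0,0],1],[[0,0,-0.34],[0,0,0],1],[[0,0,-0.34],[0,0,0],1],[[0,0,-0.34],[0,0,0],1],[[0,0,-0.34],[0,0,0],1],[[0,0,-0.34],[0,0,0],1],[[0,0,-0.34],[0,0,0],1],[[0,0,-0.34],[0,0,0],1],[[0,0,-0.34],[0,0,0],1],[[0,0,-0.34],[0,0,0],1]]'
python3 - <<'E'
from plan import *
bot.capture("wrist");bot.capture("wrist")
c=P("wrist");im=bot.capture("wrist");cv2.imwrite("pics/w7.png",im);np.save("cw7.npy",np.array(c["camera_from_world"]))
R,n,ax=pose(.065,.5,.6);T=np.array([519.2,-255.8,180])-73*n
print(delta(R),"want",T-90*R.apply([0,0,1]))
for a in(73,0,-37):print(proj(c,T+a*n).round())
print(proj(c,bot.get_obs()['tool_pos']))
E
```

```text
time: 12.65
tool_pos: [472.4, -302.1, 264.6]
tcp_rot: [-2.746, -0.591, 0.586]
contact_force: [0.1, 0.3, -0.1]
grip_width: 91.9
finger_force: 0.0
time: 13.48
tool_pos: [517.5, -334.7, 264.6]
tcp_rot: [-2.382, -0.8, 1.039]
contact_force: [0.5, -0.2, -0.7]
grip_width: 91.5
finger_force: 0.0
time: 14.32
tool_pos: [517.4, -334.8, 161.8]
tcp_rot: [-2.388, -0.804, 1.04]
contact_force: [0.2, -0.2, 0.1]
grip_width: 92.0
finger_force: 0.0
(array([ 0.07,  0.04, -0.04]), array([ 517.29869204, -334.56238225,  161.67049645])) want [ 513.41256975 -330.61411264  160.53330793]
[312. 178.]
[313. 260.]
[313. 288.]
[316.79451985 329.89937731]
```

View pics/w7.png

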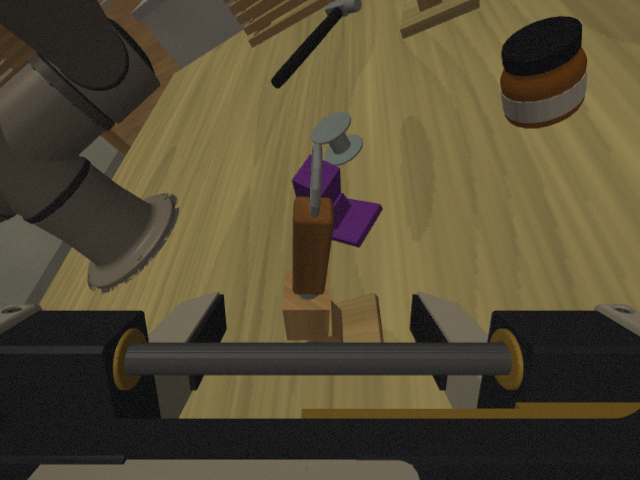

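The view is along the stand's y. The ring is edge-on at (317,178), the ferrule bottom at (309,292), and the stand's block and foot are below it, with the purple one behind at (340,200). Next I'll triangulate the ring and the mouth.

Run:
```python
from plan import *
c7=P("wrist");c7["camera_from_world"]=np.load("cw7.npy");c6=dict(c7);c6["camera_from_world"]=np.load("cw6.npy");t=P("top")
def f(v):
    M=np.r_[v[:2],84];n=np.array([np.sin(v[2])*np.cos(v[3]),np.sin(v[2])*np.sin(v[3]),np.cos(v[2])]);r=M+110*n
    return np.r_[proj(c7,r)-(317,178),proj(c6,r)-(312,204),(proj(t,r)-(476.9,237.2))*2,proj(c7,M)-(309,291),proj(c6,M)-(310,299)]
s=least_squares(f,[461,-260,.53,.07],x_scale=[5,5,.1,.1]);print(s.x,s.fun.round(1))
v=s.x;n=np.array([np.sin(v[2])*np.cos(v[3]),np.sin(v[2])*np.sin(v[3]),np.cos(v[2])])
print("ring",np.r_[v[:2],84]+110*n)
```

```text
[ 4.61671425e+02 -2.60267907e+02  5.63614730e-01  9.16046806e-02] [-0.4  2.5 -0.2 -0.4 -2.8  0.8 -1.4 -1.   1.1 -3.3]
ring [ 520.19201296 -254.89210182  176.98624339]
```

Run:
```python
from plan import *
_,n1,a1=pose(.085,.5636,.6);R,n,ax=pose(.085,.53,.6);u=R.apply([0,0,1])
G=np.r_[461.67,-260.27,84]+37*n1-2*ax;T=G+2*u;d,p=delta(R);print(G,T,"rot units",d,"shift units",((T-p)/30).round(3),"u",u,"n.5",pose(.085,.5,.6)[1]);np.save("G.npy",G)
```

```text
[ 479.64586807 -258.73836074  116.2885488 ] [ 478.93689982 -257.14211631  115.31419377] rot units [0.05 0.29 0.12] shift units [-1.279  2.581 -1.545] u [-0.35448413  0.79812222 -0.48717752] n.5 [0.47769466 0.04070212 0.87758256]
```

```bash
python3 -m pendant '[[[-0.13,0.26,-0.155],[0.01,0.03,0.01],1],[[-0.13,0.26,-0.155],[0.01,0.03,0.01],1],[[-0.13,0.26,-0.155],[0,0.03,0.01],1],[[-0.13,0.26,-0.155],[0.01,0.03,0.01],1],[[-0.13,0.26,-0.155],[0,0.03,0.01],1],[[-0.13,0.26,-0.155],[0.01,0.03,0.01],1],[[-0.13,0.26,-0.155],[0,0.03,0.02],1],[[-0.13,0.26,-0.155],[0.01,0.03,0.01],0.6],[[-0.13,0.26,-0.155],[0,0.03,0.01],0.3],[[-0.11,0.24,-0.15],[0,0.02,0.02],0]]'
python3 -m pendant '[[[0,0,0],[0,0,0],-0.1],[[0,0,0],[0,0,0],-0.15],[[0,0,0],[0,0,0],-0.2],[[0,0,0],[0,0,0],-0.23],[[0,0,0],[0,0,0],-0.26],[[0,0,0],[0,0,0],-0.28],[[0,0,0],[0,0,0],-0.28],[[0,0,0],[0,0,0],-0.28],[[0,0,0],[0,0,0],-0.28],[[0,0,0],[0,0,0],-0.28]]'
python3 - <<'E'
from plan import *
c=P("wrist");im=bot.capture("wrist");np.save("cw8.npy",np.array(c["camera_from_world"]))
o=bot.get_obs();print(o['tool_pos'],o['contact_force'],delta(pose(.085,.53,.6)[0])[0],proj(c,o['tool_pos']))
cv2.imwrite("pics/w8.png",cv2.resize(im[120:420,200:440],(480,600),interpolation=cv2.INTER_CUBIC))
E
```

```text
time: 15.3
tool_pos: [479.1, -257.2, 116.9]
tcp_rot: [-2.342, -0.791, 1.022]
contact_force: [-0.1, -0.7, -0.3]
grip_width: 76.3
finger_force: 0.0
time: 16.13
tool_pos: [479.1, -257.4, 116.4]
tcp_rot: [-2.34, -0.792, 1.021]
contact_force: [-0.5, 0.5, 0.3]
grip_width: 33.1
finger_force: 0.0
[ 479.0577027  -257.3623069   116.37850812] [ 0.42278134  0.65973834 -0.21185886] [0.01 0.01 0.  ] [317.65903839 330.59899902]
```

View pics/w8.png

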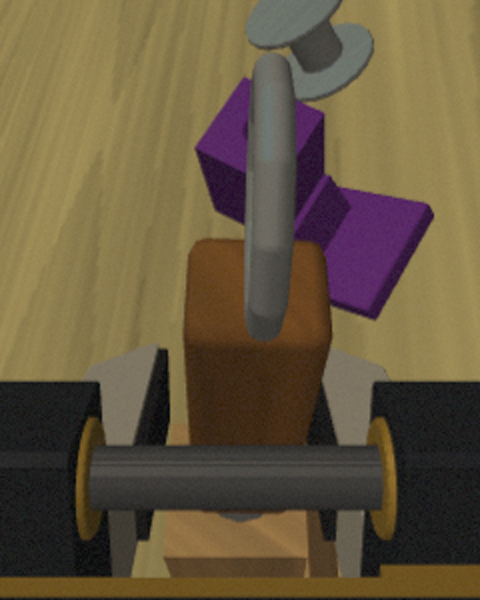

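The handle (188–323 at crop row 400) lies between the pads (168–322), about 2 mm towards +x of centre as planned, because it lolls forward. I'll close gently and then draw along the bore axis.

```bash
python3 -m pendant '[[[0,0,0],[0,0,0],-0.32],[[0,0,0],[0,0,0],-0.36],[[0,0,0],[0,0,0],-0.4],[[0,0,0],[0,0,0],-0.44],[[0,0,0],[0,0,0],-0.48],[[0,0,0],[0,0,0],-0.55],[[0,0,0],[0,0,0],-0.7],[[0,0,0],[0,0,0],-0.8],[[0,0,0],[0,0,0],-1],[[0,0,0],[0,0,0],-1]]'
python3 - <<'E'
from plan import *
o=bot.get_obs();print(o['contact_force'],o['moment'],o['finger_force'],o['grip_width'])
E
python3 -m pendant '[[[0.03,0.0025,0.055],[0,0,0],-1],[[0.04,0.0034,0.073],[0,0,0],-1],[[0.04,0.0034,0.073],[0,0,0],-1],[[0.04,0.0034,0.073],[0,0,0],-1],[[0.05,0.0043,0.092],[0,0,0],-1],[[0.05,0.0043,0.092],[0,0,0],-1],[[0.05,0.0043,0.092],[0,0,0],-1],[[0.05,0.0043,0.092],[0,0,0],-1],[[0.05,0.0043,0.092],[0,0,0],-1],[[0.05,0.0043,0.092],[0,0,0],-1]]'
python3 - <<'E'
from plan import *
o=bot.get_obs();print(o['contact_force'],o['moment'],o['finger_force'],o['grip_width'])
a=cv2.imread("pics/top0.png");b=bot.capture("top");print(np.abs(a.astype(int)-b).mean(2)[200:320:8,380:520:10].astype(int))
E
```

```text
time: 17.02
tool_pos: [479.1, -257.3, 116.4]
tcp_rot: [-2.34, -0.792, 1.021]
contact_force: [1.2, -0.2, -0.2]
grip_width: 24.0
finger_force: 30.0
[ 1.15826922 -0.169113   -0.22133025] [-0.48835383 -0.34662268 -0.09284448] 29.987707436084747 24.026255521106677
time: 17.85
tool_pos: [492.7, -256.2, 141.5]
tcp_rot: [-2.34, -0.792, 1.021]
contact_force: [-0.9, 0.8, -0.8]
grip_width: 23.9
finger_force: 30.0
[-0.87081217  0.76532456 -0.77182872] [-0.61469783 -0.29043387  0.02391987] 29.987326562404633 23.869145818307523
[[ 1  1  1  3  2  1  1  1  1  1  4 13 10  3]
 [ 3  0  0  1  0  1  6  2  3  5 61  9 69  4]
 [ 2  3  1  2  0  3  3  1  6 76 29 29 48  8]
 [ 2  1  2  2  2  3  4  2 70 44 18 17 22 38]
 [ 1  4  1  1  1  1  2 72 63 20  6 19 19 36]
 [ 3  1  3  1  1  1  3 66 16 22 25 15 15 21]
 [ 3  4  1  2  2  5 31 34 28 44 42 12 11 26]
 [ 4  3  2  1  1  0 66 53 39 22 16 11 53  6]
 [ 2  2  1  2  0 12 73 33 34 21 22 15 59 10]
 [ 2  3  2  1  1 52 62 20 13 10 24 18  7 13]
 [ 2  0  0  1 44 31 23 53 35 14 39 27 19 41]
 [ 2  1  2 48 31 23 19 14 35 15 46 34 26 13]
 [ 2  1 42 31 26 18 21 21 26 69 62 61  9 19]
 [ 2 10 33 20 15 12 15 16 30 10  3  8 40 34]
 [ 0 42 29 15 12 14 17 26 42  2  1  2 31 43]]
```

```bash
python3 -m pendant '[[[0.072,0.006,0.132],[0,0,0],-1],[[0.072,0.006,0.132],[0,0,0],-1],[[0.072,0.006,0.132],[0,0,0],-1],[[0.072,0.006,0.132],[0,0,0],-1],[[0.072,0.006,0.132],[0,0,0],-1],[[0.072,0.006,0.132],[0,0,0],-1],[[0.072,0.006,0.132],[0,0,0],-1],[[0.072,0.006,0.132],[0,0,0],-1],[[0.072,0.006,0.132],[0,0,0],-1],[[0.072,0.006,0.132],[0,0,0],-1]]'
python3 - <<'E'
from plan import *
o=bot.get_obs();print(o['contact_force'],o['moment'],o['finger_force'],o['grip_width'])
a=cv2.imread("pics/scene0.png");b=bot.capture("scene");cv2.imwrite("pics/scene1.png",b)
for n,(x,y,w,h) in dict(foot=(243,228,34,20),block=(254,212,20,34),purple=(270,230,35,45)).items():
    m=cv2.matchTemplate(b[y-15:y+h+15,x-15:x+w+15],a[y:y+h,x:x+w],cv2.TM_CCOEFF_NORMED);_,v,_,l=cv2.minMaxLoc(m);print(n,v,np.array(l)-15)
E
```

```text
time: 18.73
tool_pos: [514.4, -254.4, 181.2]
tcp_rot: [-2.34, -0.792, 1.021]
contact_force: [-0.4, -0.6, -0.9]
grip_width: 23.8
finger_force: 30.0
[-0.37415444 -0.62841321 -0.8611356 ] [-0.59410508 -0.32335419  0.03755954] 29.98746156692505 23.78250808671665
foot 0.9969874024391174 [0 0]
block 0.9144669771194458 [0 0]
purple 0.9994643330574036 [0 0]
```

The stand hasn't moved (foot and block match at zero shift) and the awl is out. I'll check the ring's position in the tool numerically, then plan the hanging.

```bash
cat > ringfit.py <<'E'
from plan import *
bot.capture("wrist")
o=bot.get_obs();c=P("wrist");im=bot.capture("wrist");cv2.imwrite("pics/rf.png",im)
hsv=cv2.GaussianBlur(cv2.cvtColor(im,40),(0,0),1.);S=hsv[:,:,1].astype(float)
R=Ro.from_euler('xyz',o['tcp_rot']).as_matrix();T=o['tool_pos'];xt,yt,zt=R.T
th=np.linspace(0,2*np.pi,60,endpoint=False)
def circ(v,r=17.5):
    ph,s,e=v;n=np.cos(ph)*xt-np.sin(ph)*zt;b=np.sin(ph)*xt+np.cos(ph)*zt
    C=T-2*zt+s*n+e*yt;return C,[proj(c,C+r*(np.cos(t)*n+np.sin(t)*b)) for t in th]
def sc(v):
    def m(r):return cv2.remap(S.astype(np.float32),np.float32(circ(v,r)[1])[None],None,1)[0]
    return m(17.5).mean()
best=sorted((sc((ph,s,e)),ph,s,e) for ph in np.arange(.5,.71,.025) for s in np.arange(64,83,1.) for e in np.arange(-5,5.1,1))
for b in best[:6]:print(np.round(b,3))
print("nominal",sc((.6,73,0)),"px",circ((.6,73,0))[1][::15])
E
python3 ringfit.py
python3 - <<'E'
from plan import *
# path to hang: pre pose and final, joints and rotation
q=bot.get_obs()['joint_positions'];d,p=delta(pose(-.19,0,.6)[0]);print("rot",d,np.linalg.norm(d),"pos",p,q.round(2))
hx=np.array([np.cos(-.185),np.sin(-.185),0])
piv=np.array([517.5,159,370]);R,n,ax=pose(-.19,0,.6);u=R.apply([0,0,1])
tc=lambda x,z:piv+hx*x+[0,0,z-73]+2*u
for nm,x,z in(("pre",-75,-100),("tip",-28,-100),("seat",-4,-122),("rest",-3,-129.5)):print(nm,tc(x,z).round(1),ik(tc(x,z),u,[-.4,.55,1.9,1.1,1.3]))
E
```

```text
[23.664  0.55  66.    -1.   ]
[23.721  0.575 68.    -1.   ]
[23.742  0.625 74.    -1.   ]
[23.765  0.525 65.    -1.   ]
[23.777  0.6   70.    -1.   ]
[23.786  0.525 64.    -1.   ]
nominal 26.210384 px [array([317.81491974, 165.96114787]), array([317.76057079, 176.125533  ]), array([317.73490059, 255.62429641]), array([317.78026576, 268.19976278])]
rot [-0.21 -4.41 -2.23] 4.946220779544722 pos [ 514.34907641 -254.37851474  181.01915987] [-0.77  1.04  0.8   0.44  2.27 -0.46]
pre [444.1 174.4 195.9] (array([-0.36271809,  0.39056483,  2.07146964,  1.0511141 ,  1.21315429]), np.float64(2.3450411456854413e-21))
tip [490.3 165.8 195.9] (array([-0.34399181,  0.45286136,  1.949064  ,  1.04422566,  1.232619  ]), np.float64(7.111551901632978e-22))
seat [513.9 161.4 173.9] (array([-0.33583383,  0.52397293,  1.90144054,  1.05669821,  1.21623155]), np.float64(1.1910157075937764e-24))
rest [514.9 161.2 166.4] (array([-0.33549635,  0.53890158,  1.90376345,  1.06255885,  1.20760064]), np.float64(5.561368774987253e-26))
```

```bash
python3 -m pendant '[[[-0.02,0.1,0.5],[-0.01,-0.22,-0.11],-1],[[-0.1,0.7,0.3],[-0.01,-0.22,-0.11],-1],[[-0.12,0.75,0.2],[-0.01,-0.22,-0.11],-1],[[-0.12,0.75,0.2],[-0.01,-0.22,-0.11],-1],[[-0.12,0.75,0.1],[-0.01,-0.22,-0.11],-1],[[-0.12,0.75,0.1],[-0.01,-0.22,-0.11],-1],[[-0.12,0.75,0],[-0.01,-0.22,-0.11],-1],[[-0.12,0.75,0],[-0.01,-0.22,-0.11],-1],[[-0.12,0.75,0],[-0.01,-0.22,-0.11],-1],[[-0.12,0.75,0],[-0.01,-0.22,-0.11],-1]]'
python3 -m pendant '[[[-0.12,0.75,0],[-0.01,-0.22,-0.11],-1],[[-0.12,0.75,0],[-0.01,-0.22,-0.11],-1],[[-0.12,0.75,0],[-0.01,-0.22,-0.11],-1],[[-0.12,0.75,0],[-0.01,-0.22,-0.11],-1],[[-0.12,0.75,0],[-0.01,-0.22,-0.11],-1],[[-0.12,0.75,0],[-0.01,-0.22,-0.11],-1],[[-0.12,0.75,0],[-0.01,-0.22,-0.11],-1],[[-0.1,0.5,0],[-0.01,-0.22,-0.12],-1],[[0,0,0],[-0.01,-0.22,-0.12],-1],[[0,0,0],[-0.01,-0.22,-0.12],-1]]'
python3 - <<'E'
from plan import *
R,n,ax=pose(-.19,0,.6);print(delta(R),"pre",[444.1,174.4,195.9],bot.get_obs()['joint_positions'].round(2))
E
```

```text
time: 19.72
tool_pos: [481.3, -49.4, 222.8]
tcp_rot: [-2.705, -0.904, 1.162]
contact_force: [-0.5, 0.4, -1.0]
grip_width: 23.7
finger_force: 30.0
time: 20.55
tool_pos: [452.8, 123.1, 222.9]
tcp_rot: [-3.14, -0.972, 1.381]
contact_force: [1.1, 0.1, -0.8]
grip_width: 24.1
finger_force: 30.0
(array([-0.01, -0.01, -0.01]), array([452.77831826, 123.09044373, 222.90224391])) pre [444.1, 174.4, 195.9] [-0.47  0.37  1.99  0.96  1.33 -0.8 ]
```

```bash
python3 -m pendant '[[[-0.04,0.2,-0.1],[0,0,0],-1],[[-0.04,0.2,-0.1],[0,0,0],-1],[[-0.04,0.2,-0.1],[0,0,0],-1],[[-0.04,0.2,-0.1],[0,0,0],-1],[[-0.04,0.2,-0.1],[0,0,0],-1],[[-0.04,0.2,-0.1],[0,0,0],-1],[[-0.03,0.2,-0.1],[0,0,0],-1],[[-0.02,0.2,-0.1],[0,0,0],-1],[[0,0.11,-0.1],[0,0,0],-1],[[0,0,0],[0,0,0],-1]]'
python3 - <<'E'
from plan import *
bot.capture("wrist");o=bot.get_obs();c=P("wrist");im=bot.capture("wrist");cv2.imwrite("pics/pre.png",im)
np.save("cwp.npy",np.array(c["camera_from_world"]));print(o['tool_pos'],"want",[444.1,174.4,195.9])
hx=np.array([np.cos(-.185),np.sin(-.185),0]);piv=np.array([517.5,159,370])
J=[(0,0),(0,-45),(12,-70),(12,-105),(4,-118),(-10,-118),(-28,-98)]
S=cv2.GaussianBlur(cv2.cvtColor(im,40),(0,0),.8)[:,:,1].astype(np.float32)
pl=[]
for a,b in zip(J[1:-1],J[2:]):
    for t in np.linspace(0,1,8):pl.append(np.array(a)*(1-t)+np.array(b)*t)
P0=np.array([proj(c,piv+hx*x+[0,0,z]) for x,z in pl])
r=sorted((float(cv2.remap(S,np.float32(P0+[i,j])[None],None,1).mean()),i,j) for i in range(-20,21) for j in range(-20,21))
print("hook match",r[:4],"nominal",[x for x in r if x[1:]==(0,0)],"tip px",P0[-1],"seat",P0[-9])
R=Ro.from_euler('xyz',o['tcp_rot']).as_matrix();xt,yt,zt=R.T
print("tip tool-frame y,mm per px",np.linalg.norm(proj(c,piv+hx)-proj(c,piv)))
n=np.cos(.6)*xt-np.sin(.6)*zt;C=o['tool_pos']-2*zt+72*n
print("ring px",proj(c,C),proj(c,C+17.5*n),proj(c,C-17.5*n))
E
```

```text
time: 21.38
tool_pos: [444.4, 174.2, 195.2]
tcp_rot: [-3.136, -0.972, 1.377]
contact_force: [-0.3, -0.2, -1.6]
grip_width: 24.4
finger_force: 30.0
[444.67239588 173.79401082 195.49929456] want [444.1, 174.4, 195.9]
hook match [(16.023242950439453, 1, -12), (16.073461532592773, -11, -12), (16.094921112060547, -1, -13), (16.105321884155273, 0, -12)] nominal [(38.97539138793945, 0, 0)] tip px [487.83170176 208.57949913] seat [520.80381077 253.37822983]
tip tool-frame y,mm per px 17.416749067334457
ring px [319.77884664 219.49653283] [320.13839501 169.36568993] [319.50663446 257.4503317 ]
```

```bash
cat > hk.py <<'E'
from plan import *
def run(im,c,rng=14):
    hx=np.array([np.cos(-.185),np.sin(-.185),0]);hy=np.array([-hx[1],hx[0],0]);piv=np.array([517.5,159,370])
    J=np.array([(0,-12),(0,-38),(0,-45),(12,-70),(12,-105),(4,-118),(-10,-118),(-28,-98)],float)
    L=cv2.GaussianBlur(cv2.cvtColor(im,44),(0,0),1.).astype(np.float32)
    pts=[];nr=[]
    for i,(a,b) in enumerate(zip(J[:-1],J[1:])):
        if i==1:continue
        m=max(3,int(np.linalg.norm(b-a)/2));t=(b-a)/np.linalg.norm(b-a)
        for k in np.linspace(.1,.9,m):pts.append(a+(b-a)*k);nr.append([-t[1],t[0]])
    pts=np.array(pts);nr=np.array(nr)
    def samp(off,dx,dy,dz):
        q=pts+nr*off;X=piv+np.outer(q[:,0]+dx,hx)+dy*hy+np.outer(q[:,1]+dz,[0,0,1])
        return cv2.remap(L,np.float32([proj(c,x) for x in X])[None],None,1)[0]
    out=[]
    for dx in range(-5,6):
        for dy in range(-rng,rng+1):
            for dz in (-2,0,2):
                A=[samp(o,dx,dy,dz) for o in(-5.5,-2,0,2,5.5)]
                d=lambda i,j:np.minimum(np.linalg.norm(A[i]-A[j],axis=1),40).mean()
                out.append((d(0,1)+d(3,4)-d(1,2)-d(2,3),dx,dy,dz))
    return sorted(out,reverse=True)
if __name__=="__main__":
    c=P("wrist");c["camera_from_world"]=np.load("cwp.npy");r=run(cv2.imread("pics/pre.png"),c)
    for x in r[:8]:print(np.round(x,1))
    print([np.round(x,1) for x in r if x[1:]==(0,0,0)])
    r=run(bot.capture("top"),P("top"))
    for x in r[:5]:print("top",np.round(x,1))
    r=run(cv2.imread("pics/top0.png"),P("top"),1)
E
python3 hk.py
```

```text
[19.1  1.   7.  -2. ]
[18.9  0.   7.  -2. ]
[18.7 -1.   6.  -2. ]
[18.6 -1.   6.   0. ]
[18.5 -2.   5.   0. ]
[18.1 -1.   5.   0. ]
[18.1 -4.   3.   2. ]
[18.1 -3.   4.   0. ]
[array([-3.8,  0. ,  0. ,  0. ])]
top [ 9.  4. 14.  2.]
top [ 9.  5. 14.  2.]
top [ 8.9 -1.   9.  -2. ]
top [ 8.9 -1.   9.   0. ]
top [ 8.9  5.  14.   0. ]
```

```bash
python3 -m pendant '[[[0,0.1,0],[0,0,0],-1],[[0,0.11,0],[0,0,0],-1],[[0.3,-0.056,0],[0,0,0],-1],[[0.3,-0.056,0],[0,0,0],-1],[[0.3,-0.056,0],[0,0,0],-1],[[0.3,-0.056,0],[0,0,0],-1],[[0.33,-0.06,0],[0,0,0],-1],[[0.2,-0.037,-0.18],[0,0,0],-1],[[0.2,-0.037,-0.18],[0,0,0],-1],[[0.2,-0.037,-0.18],[0,0,0],-1]]'
python3 -m pendant '[[[0.19,-0.037,-0.18],[0,0,0],-1],[[0,0,0],[0,0,0],-1],[[0,0,0],[0,0,0],-1],[[0,0,0],[0,0,0],-1],[[0,0,0],[0,0,0],-1],[[0,0,0],[0,0,0],-1],[[0,0,0],[0,0,0],-1],[[0,0,0],[0,0,0],-1],[[0,0,0],[0,0,0],-1],[[0,0,0],[0,0,0],-1]]'
python3 - <<'E'
from plan import *
f=[]
c=P("wrist")
for i in range(6):o=bot.get_obs();f.append(o['contact_force']);im=bot.capture("wrist")
cv2.imwrite("pics/seat.png",im);print(np.mean(f,0),np.std(f,0),o['tool_pos'],o['moment'])
import hk
np.save("cws.npy",np.array(c["camera_from_world"]))
for x in hk.run(im,c)[:5]:print(np.round(x,1))
E
```

```text
time: 22.37
tool_pos: [509.3, 167.7, 178.7]
tcp_rot: [-3.137, -0.972, 1.377]
contact_force: [-0.4, 0.3, -1.0]
grip_width: 23.6
finger_force: 30.0
time: 23.2
tool_pos: [514.4, 166.8, 174.3]
tcp_rot: [-3.138, -0.972, 1.378]
contact_force: [0.2, 0.2, -1.1]
grip_width: 23.7
finger_force: 30.0
[ 0.12792106 -0.43912177 -1.0751571 ] [0.27192782 0.51335818 0.64742532] [514.45356359 166.74233801 174.16645992] [-0.60274908  0.0457501  -0.02826649]
[28.4 -1.   6.  -2. ]
[27.9 -1.   3.   0. ]
[27.8 -2.   3.   2. ]
[27.7 -1.   5.  -2. ]
[27.7 -2.   2.   2. ]
```

```bash
cat > fz.py <<'E'
from plan import *
f=[]
for i in range(8):o=bot.get_obs();f.append(o['contact_force']);bot.capture("wrist")
print(np.mean(f,0).round(2),o['tool_pos'].round(1),o['time'])
E
python3 -m pendant '[[[0,0,-0.04],[0,0,0],-1],[[0,0,-0.04],[0,0,0],-1],[[0,0,-0.04],[0,0,0],-1],[[0,0,-0.04],[0,0,0],-1],[[0,0,-0.04],[0,0,0],-1],[[0,0,0],[0,0,0],-1],[[0,0,0],[0,0,0],-1],[[0,0,0],[0,0,0],-1],[[0,0,0],[0,0,0],-1],[[0,0,0],[0,0,0],-1]]'; python3 fz.py
python3 -m pendant '[[[0,0,-0.02],[0,0,0],-1],[[0,0,-0.02],[0,0,0],-1],[[0,0,0],[0,0,0],-1],[[0,0,0],[0,0,0],-1],[[0,0,0],[0,0,0],-1],[[0,0,0],[0,0,0],-1],[[0,0,0],[0,0,0],-1],[[0,0,0],[0,0,0],-1],[[0,0,0],[0,0,0],-1],[[0,0,0],[0,0,0],-1]]'; python3 fz.py
```

```text
time: 24.33
tool_pos: [514.4, 166.7, 168.2]
tcp_rot: [-3.138, -0.972, 1.378]
contact_force: [-0.2, -0.1, -1.3]
grip_width: 24.0
finger_force: 30.0
[ 0.03  0.21 -1.2 ] [514.5 166.7 168.2] 24.6833
time: 25.57
tool_pos: [514.7, 166.8, 167.5]
tcp_rot: [-3.139, -0.973, 1.379]
contact_force: [0.3, -0.1, 5.4]
grip_width: 24.0
finger_force: 30.0
[0.35 0.22 5.15] [514.7 166.8 167.5] 25.9167
```

```bash
python3 -m pendant '[[[0,0,0.015],[0,0,0],-1],[[0,0,0],[0,0,0],-1],[[0,0,0],[0,0,0],-1],[[0,0,0],[0,0,0],-1],[[0,0,0],[0,0,0],-1],[[0,0,0],[0,0,0],-1],[[0,0,0],[0,0,0],-1],[[0,0,0],[0,0,0],-1],[[0,0,0],[0,0,0],-1],[[0,0,0],[0,0,0],-1]]'; python3 fz.py
```

```text
time: 26.8
tool_pos: [514.5, 166.8, 167.6]
tcp_rot: [-3.138, -0.972, 1.378]
contact_force: [1.1, 0.5, 5.5]
grip_width: 23.8
finger_force: 30.0
[0.61 0.41 5.23] [514.5 166.8 167.5] 27.15
```

```bash
python3 -m pendant '[[[0,0,0.015],[0,0,0],-1],[[0,0,0.01],[0,0,0],-1],[[0,0,0],[0,0,0],-1],[[0,0,0],[0,0,0],-1],[[0,0,0],[0,0,0],-1],[[0,0,0],[0,0,0],-1],[[0,0,0],[0,0,0],-1],[[0,0,0],[0,0,0],-1],[[0,0,0],[0,0,0],-1],[[0,0,0],[0,0,0],-1]]'; python3 fz.py
```

```text
time: 28.03
tool_pos: [514.4, 166.7, 168.0]
tcp_rot: [-3.137, -0.972, 1.378]
contact_force: [-0.4, -0.5, -0.0]
grip_width: 23.7
finger_force: 30.0
[-0.13  0.06 -0.6 ] [514.4 166.7 168.1] 28.3833
```

```bash
python3 -m pendant '[[[0,0,0],[0,0,0],-0.5],[[0,0,0],[0,0,0],-0.47],[[0,0,0],[0,0,0],-0.46],[[0,0,0],[0,0,0],-0.45],[[0,0,0],[0,0,0],-0.44],[[0,0,0],[0,0,0],-0.43],[[0,0,0],[0,0,0],-0.42],[[0,0,0],[0,0,0],-0.42],[[0,0,0],[0,0,0],-0.42],[[0,0,0],[0,0,0],-0.42]]'
python3 -m pendant '[[[0,0,0],[0,0,0],-0.41],[[0,0,0],[0,0,0],-0.4],[[0,0,0],[0,0,0],-0.39],[[0,0,0],[0,0,0],-0.38],[[0,0,0],[0,0,0],-0.36],[[0,0,0],[0,0,0],-0.34],[[0,0,0],[0,0,0],-0.32],[[0,0,0],[0,0,0],-0.3],[[0,0,0],[0,0,0],-0.28],[[0,0,0],[0,0,0],-0.26]]'
python3 - <<'E'
from plan import *
import hk
c=P("wrist");ims=[];ts=[];f=[]
for i in range(14):ts.append(bot.get_obs()['time']);f.append(bot.get_obs()['contact_force']);ims.append(bot.capture("wrist"))
np.save("rel.npy",ims);print(np.mean(f,0).round(2))
# motion: optical shift of handle region column-wise
o=bot.get_obs();T=o['tool_pos'];R=Ro.from_euler('xyz',o['tcp_rot']).as_matrix();n=np.cos(.6)*R[:,0]-np.sin(.6)*R[:,2]
for nm,s in(("ring",72),("handle top",45)):
    u,v=proj(c,T+s*n).astype(int);g=[cv2.cvtColor(i,6)[v-12:v+13,u-45:u+46] for i in ims];tm=g[0][:,20:71]
    xs=[]
    for w in g:
        m=cv2.matchTemplate(cv2.copyMakeBorder(w,6,6,0,0,cv2.BORDER_REPLICATE),tm,cv2.TM_CCOEFF_NORMED);_,vv,_,l=cv2.minMaxLoc(m);xs.append((l[0]-20,l[1]-6,round(vv,2)))
    print(nm,(u,v),xs)
print("px/mm",np.linalg.norm(proj(c,T+72*n+R[:,1])-proj(c,T+72*n)))
for x in hk.run(ims[-1],c)[:3]:print(np.round(x,1))
E
```

```text
time: 29.27
tool_pos: [514.4, 166.8, 168.2]
tcp_rot: [-3.138, -0.972, 1.378]
contact_force: [-0.4, 0.8, 0.0]
grip_width: 26.4
finger_force: 0.0
time: 30.1
tool_pos: [514.4, 166.8, 168.2]
tcp_rot: [-3.138, -0.972, 1.378]
contact_force: [0.1, 0.2, 0.1]
grip_width: 33.5
finger_force: 0.0
[ 0.03  0.06 -0.02]
ring (np.int64(319), np.int64(218)) [(0, 0, 1.0), (0, 0, 1.0), (0, 0, 1.0), (0, 0, 1.0), (-1, 0, 0.99), (-1, 0, 0.99), (-1, 0, 0.99), (-2, 0, 0.99), (-2, 0, 0.99), (-2, 0, 0.99), (-2, 0, 0.98), (-2, 0, 0.99), (-2, 0, 0.99), (-2, 0, 0.99)]
handle top (np.int64(319), np.int64(272)) [(0, 0, 1.0), (0, 0, 0.93), (0, 0, 0.93), (0, 0, 0.94), (0, 0, 0.87), (-1, 1, 0.92), (-1, 0, 0.89), (-2, 1, 0.9), (-2, 0, 0.91), (-2, 0, 0.86), (-2, -1, 0.84), (-2, 0, 0.86), (-2, 0, 0.92), (-2, 1, 0.9)]
px/mm 3.4952726914433594
[24.4  2.   8.  -2. ]
[24.2  2.   6.  -2. ]
[23.9  1.   3.   2. ]
```

```bash
python3 -m pendant '[[[0,0,0],[0,0,0],-0.2],[[0,0,0],[0,0,0],-0.1],[[0,0,0],[0,0,0],0.1],[[0,0,0],[0,0,0],0.3],[[0,0,0],[0,0,0],0.5],[[0,0,0],[0,0,0],0.6],[[0,0,0],[0,0,0],0.6],[[0,0,0],[0,0,0],0.6],[[-0.02,-0.08,0.056],[0,0,0],0.6],[[-0.03,-0.16,0.11],[0,0,0],0.6]]'
python3 -m pendant '[[[-0.05,-0.27,0.19],[0,0,0],0.6],[[-0.06,-0.32,0.22],[0,0,0],0.6],[[-0.08,-0.4,0.28],[0,0,0],0.6],[[-0.08,-0.4,0.28],[0,0,0],0.6],[[-0.08,-0.4,0.28],[0,0,0],0.6],[[-0.08,-0.4,0.28],[0,0,0],0.6],[[-0.08,-0.4,0.28],[0,0,0],0.6],[[-0.08,-0.4,0.28],[0,0,0],0.6],[[-0.05,-0.3,0.2],[0,0,0],0.6],[[0,0,0],[0,0,0],0.6]]'
python3 - <<'E'
from plan import *
[bot.capture("wrist") for _ in range(3)]
c=P("wrist");ims=[];ts=[]
for i in range(26):ts.append(bot.get_obs()['time']);ims.append(bot.capture("wrist"))
np.save("end.npy",ims);o=bot.get_obs();print(o['tool_pos'],o['contact_force'],o['time'])
piv=np.array([517.6,165,370])
for nm,z,h in(("hook",-75,15),("handle",-190,15),("ferrule",-240,12)):
    u,v=proj(c,piv+[0,0,z]);print(nm,u,v)
    u,v=int(u),int(v)
    if not(60<u<580 and 30<v<450):continue
    g=[cv2.cvtColor(i,6).astype(np.float32) for i in ims];tm=g[0][v-h:v+h,u-30:u+30];xs=[]
    for w in g:
        m=cv2.matchTemplate(w[v-h-4:v+h+4,u-42:u+42],tm,cv2.TM_CCOEFF_NORMED);_,vv,_,(a,b)=cv2.minMaxLoc(m);a=min(max(a,1),m.shape[1]-2);l,mm,r=m[b,a-1:a+2];xs.append(a+.5*(l-r)/(l-2*mm+r)-12)
    print(np.round(xs,1),"px/mm",np.linalg.norm(proj(c,piv+[1,0,z])-proj(c,piv+[0,0,z])))
E
```

```text
time: 31.63
tool_pos: [512.6, 159.7, 173.1]
tcp_rot: [-3.136, -0.972, 1.377]
contact_force: [-0.6, 0.7, 0.9]
grip_width: 73.3
finger_force: 0.0
time: 32.47
tool_pos: [494.3, 58.6, 243.2]
tcp_rot: [3.14, -0.971, 1.38]
contact_force: [1.3, -0.1, 0.3]
grip_width: 73.4
finger_force: 0.0
[493.76944804  60.83805886 241.84731273] [ 1.00524023  0.13046428 -0.09315831] 33.9167
hook 326.03512473252897 93.60228109253913
[ 0.   0.4  0.7  0.7  0.7  0.5  0.3  0.1 -0.  -0.2 -0.3 -0.3 -0.4 -0.4
 -0.3 -0.3 -0.2 -0.2 -0.1 -0.1 -0.1 -0.1 -0.1 -0.2 -0.3 -0.3] px/mm 1.9043570589392513
handle 323.6068046940289 238.66489678727078
[-0.   0.5  0.8  0.8  0.6  0.3  0.1 -0.2 -0.4 -0.7 -0.9 -1.  -1.  -0.9
 -0.8 -0.6 -0.4 -0.2 -0.1 -0.  -0.  -0.1 -0.2 -0.3 -0.6 -0.7] px/mm 1.2841304502559638
ferrule 322.9885906632044 275.5956731877235
[-0.   0.5  0.7  0.7  0.6  0.3  0.  -0.2 -0.5 -0.8 -1.  -1.1 -1.  -1.
 -0.8 -0.7 -0.4 -0.2 -0.1 -0.  -0.  -0.  -0.2 -0.3 -0.6 -0.8] px/mm 1.1252382720097422
```

```bash
Z='' ; python3 -m pendant '[[[-0.05,-0.3,0.1],[0,0,0],0.6],[[-0.05,-0.3,0.1],[0,0,0],0.6],[[-0.05,-0.3,0.1],[0,0,0],0.6],[[-0.05,-0.3,0.1],[0,0,0],0.6],[[-0.05,-0.3,0.1],[0,0,0],0.6],[[0,0,0],[0,0,0],0.6],[[0,0,0],[0,0,0],0.6],[[0,0,0],[0,0,0],0.6],[[0,0,0],[0,0,0],0.6],[[0,0,0],[0,0,0],0.6]]' >/dev/null
python3 -m pendant '[[[0,0,0],[0,0,0],0.6],[[0,0,0],[0,0,0],0.6],[[0,0,0],[0,0,0],0.6],[[0,0,0],[0,0,0],0.6],[[0,0,0],[0,0,0],0.6],[[0,0,0],[0,0,0],0.6],[[0,0,0],[0,0,0],0.6],[[0,0,0],[0,0,0],0.6],[[0,0,0],[0,0,0],0.6],[[0,0,0],[0,0,0],0.6]]' >/dev/null
python3 - <<'E'
from plan import *
for cam,items in(("scene",dict(foot=(243,228,34,20),block=(254,214,20,32),jar=(200,283,40,45),spool=(305,272,25,30),hammer=(450,330,60,125))),("top",dict(stand=(443,260,40,35),jar=(343,160,38,42),spool=(324,266,32,32)))):
    a=cv2.imread(f"pics/{cam}0.png");b=bot.capture(cam)
    for n,(x,y,w,h) in items.items():
        m=cv2.matchTemplate(b[y-15:y+h+15,x-15:x+w+15],a[y:y+h,x:x+w],cv2.TM_CCOEFF_NORMED);_,v,_,l=cv2.minMaxLoc(m);print(cam,n,round(v,3),np.array(l)-15)
c=P("wrist");ims=[bot.capture("wrist") for i in range(13)]
u,v=proj(c,[517.6,165,180]).astype(int);g=[cv2.cvtColor(i,6) for i in ims];tm=g[0][v-15:v+15,u-30:u+30]
xs=[]
for w in g:
    m=cv2.matchTemplate(w[v-19:v+19,u-42:u+42],tm,cv2.TM_CCOEFF_NORMED);_,vv,_,(A,B)=cv2.minMaxLoc(m);l,mm,r=m[B,A-1:A+2];xs.append(A+.5*(l-r)/(l-2*mm+r)-12)
print(np.round(xs,1),bot.get_obs()['time'])
E
```

```text
scene foot 0.997 [0 0]
scene block 0.954 [0 0]
scene jar 0.999 [0 0]
scene spool 0.999 [0 0]
scene hammer 0.999 [0 0]
top stand 0.4 [15 -4]
top jar 0.994 [0 0]
top spool 0.674 [ 0 -1]
[ 0.  -0.  -0.   0.   0.1  0.3  0.4  0.5  0.6  0.7  0.7  0.7  0.6] 36.3333
```

The bystanders and stand are in place (the top view of the stand and spool is blocked by the arm, but the scene view confirms them). The awl hangs with under 1 mm of sway, so I'm handing in.

```bash
python3 -c "
from plant import bot
print(bot.close_job())"
```

```text
the job is handed in; nothing more can be done
None
```

I steadied the hook (about 0.003 rad of swing left), drew the awl out along its lean with no measurable shift of the stand, and hung it by its ring with under 1 mm of sway; the jar, spool and hammer had not moved, and I handed in at about 36 s.

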